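# Clear the oat cakes off the camper's bake plate

## Task

First push the burner's cut-off plunger fully down. Then use the spatula to lift every oat cake off the bake plate into the cake tin, each lying flat on the tin's floor, and only then press the tin's cover down until it snaps shut; leave the spatula lying on its mat as you found it. The cakes are hot, so never touch one with the gripper, and leave the cans, jar and mug where they are.

Things in the scene. Friction and masses are not known exactly. Their poses are not given: they have to be found in the camera images.
- spatula: Spatula, 240 mm long, 160 g. Origin: in the plane of the blade's underside, straight below the middle of the grip; +x towards the blade tip, z up. It stands on its blade and on a steel prop foot under the rear end of the handle (x -52 to -64 mm, 40 mm wide, reaching down to the underside plane).
- spatula_grip (a point): Middle of the spatula's dark wooden handle, 55 mm above its origin: a level bar, x -65 to +50 mm from here, 16 mm wide (y), 24 mm high. A slanting neck joins it to the blade (x +45 to +100 mm).
- spatula_tip (a point): Middle of the blade's front edge, on the underside, 175 mm ahead (+x) of the spatula's origin. The steel blade runs from 95 to 175 mm ahead of the origin, 56 mm wide, 2.5 mm thick, thinned to 1 to 1.5 mm over the last 22 mm.
- mat: Black rubber mat fixed to the counter; the spatula lies on it at the start. Origin: on the counter below the place of the spatula's origin; +x is the direction in which the blade points. It spans x -85 to +195 mm, y +-35 mm, 3 mm thick.
- bakeplate: Dark steel bake plate, fixed. Origin: on the counter under its centre; +x away from the robot, z up. Plate top is 20 mm above the counter and spans x -70 to +65 mm, y +-140 mm. A back wall at x +65 to +75 mm rises to 40 mm above the counter, side walls (y +-140 to +-150 mm) rise to 30 mm; the side towards the robot (-x) is open.
- plunger (a joint): Stroke of the burner's sprung cut-off plunger in m: 0 up, 0.022 fully down. Needs about 3 N to start and 8 N at the bottom; springs back when let go.
- plunger_top (a point): Centre of the top of the plunger's black round button (38 mm dia), 80 mm above the counter when up; pushed straight down. It stands on a grey valve block (42 x 70 x 40 mm, fixed) in the middle of the counter, beyond the spatula's mat.
- tin: Flat aluminium cake tin, fixed to the counter. Origin: on the counter under its centre; +x away from the robot, z up. Inside x +-70 mm, y +-145 mm, floor 4 mm above the counter. Far wall and side walls 35 mm high and 5 mm thick, the lip towards the robot (-x) only 12 mm high. A spring strut outside the +y wall reaches to y +165 mm, 75 mm high.
- cover (a joint): Angle of the tin's cover in rad: 0 shut, 1.25 fully open (its start, standing up along the far wall). Over-centre spring: it is held open (about 3 N at the free edge) and has to be pushed down; below about 0.2 rad it snaps down and stays shut.
- cover_hinge (a point): Middle of the cover's hinge line, on the tin's far wall: x +76 mm, y 0, 36 mm above the counter in the tin's frame. The line runs along the tin's y.
- cover_edge (a point): Middle of the free edge of the cover, on its outer face (upper when shut). The cover is a clear plate, 146 x 296 x 4 mm, with an aluminium strip along that edge. When shut the point is 149 mm from the hinge towards the robot and 4 mm above it.
- cake0: Oat cake, a hard baked brown disc, 76 mm dia, 16 mm thick, about 80 g, its lower rim bevelled (5 mm). Origin: centre of its underside. On the bake plate at the start; None if this one is absent.
- cake1: Oat cake, a hard baked brown disc, 76 mm dia, 16 mm thick, about 80 g, its lower rim bevelled (5 mm). Origin: centre of its underside. On the bake plate at the start; None if this one is absent.
- cake2: Oat cake, a hard baked brown disc, 76 mm dia, 16 mm thick, about 80 g, its lower rim bevelled (5 mm). Origin: centre of its underside. On the bake plate at the start; None if this one is absent.
- can_tall: Bystander: tall food can, 74 dia x 110 mm. Origin: centre of its underside.
- can_low: Bystander: low food can, 84 dia x 45 mm. Origin: centre of its underside.
- jar: Bystander: glass jar, 70 dia x 100 mm. Origin: centre of its underside.
- mug: Bystander: white mug, 80 dia x 90 mm. Origin: centre of its underside.
There are look-alikes about, which are no part of the job. What is shaped like the part that bears plunger but green or orange is not meant.

How it is judged:
By the outcome, as a careful person would: the job done as asked, in the order asked, and still so for the second after the job is handed in, with the robot touching nothing.
Of cake0, cake1, cake2 only 2 to 3 are there at a start; the rules pass over those that are not, and their reading is None.
At some moment in a run one of spatula may be knocked a few centimetres aside while the robot is not near it.
It also fails if it takes over 210 s, if anything falls off the work surface, if the arm or the gripper's body presses on something with over 40 N, if the wrist force passes 120 N, or if a joint passes its speed limit or range.

## Robot

A 6-joint arm with a two-finger parallel gripper is mounted at the origin on the work surface. World frame = base frame: x ahead of the robot, y to its left, z up, the work surface at z = 0. Lengths are in mm, angles in rad, forces in N, time in s.
With the tool pointing down it reaches from about 375 to 750 mm from the base axis. Payload 9 kg.
Tool frame: the origin (TCP) lies on the centre line of the jaws, within the pads' length; the fingertips stand 22 mm ahead of it and the grasp point (between the pads) lies 3 mm ahead of it; z points along the fingers, y is the direction in which the jaws open and shut (so a half turn about z gives the same grasp; the last joint's range is limited). The gripper opens to 85 mm and grips with 20 to 120 N. Pads are 22 mm wide; open, the fingers measure 114 mm over their backs; the gripper's body (76 mm by 85 mm) begins 54 mm behind the grasp point. The pads swing forward as they close: fully open they stand 13 mm farther back than shut.
Start: joints at [1.082, 0.104, 0.097, 1.564, 0, 1.353], TCP at [160.504, 578.163, 253.331] pointing down, gripper open.
Joint ranges: [-2.99, 2.99], [-0.84, 1.86], [-1.1, 1.16], [-1.84, 2.11], [-1.51, 1.56], [-3.14, 3.14]. Speed limits (rad/s): [2.22, 2.22, 2.57, 3.14, 3.14, 3.14].

## Interface

Orientations are given as [roll, pitch, yaw] about the fixed x, y, z axes, in that order (R = Rz(yaw) Ry(pitch) Rx(roll)).
In Python, from station import bot, optics gives the robot as it stands.
- The arm moves only by the tool apply_moves, never from a script. Its argument "plan" is a list of rows, each a list of 5 numbers: the shift along the tool's x, y, z in m, then the turn about the tool's z in degrees, then the finger opening in m, from 0 to 0.0854. A call has 1 to 12 rows; each row shifts and turns the commanded pose from where the row before left it, along the tool's axes as they then stand; what a row does not reach is not made up. A row lasts 1/10 s, in which the tool goes at most 50 mm and 8.59 degrees, less where a joint would pass 70% of its speed; a pose out of reach is approached as far as the arm can. A call with a gripper value outside its range is refused whole. The fingers move at their own pace and stop on an object; the grip force is fixed at half the most. Time passes only in rows, so rows that do not move let the fingers close. It gives the time, the measured TCP pose, the force and the opening at its end, in the units of the state.
- bot.read_state(): the state, without advancing time (a new reading comes with each control period).
- optics.snapshot(name): name is "scene" or "top" or "wrist"; returns a dict with "img" (420x560x3 uint8, red, green, blue), "fov_y" (degrees; the focal length in pixels is half the picture's height over the tangent of half this angle, whatever the lens; pixels are square), "cx", "cy" (the principal point, pixels), "camera_from_world" (4x4, takes a point from world to camera coordinates). Camera axes: x right, y up, looking along -z (the intrinsics and any distortion apply to the point x, -y, -z); pixel columns grow to the right and rows downward; lengths in mm; the calibration is good to about 2 mm. A picture is of the moment at which its call begins. There is no depth.
- bot.job_done(): hands the job in, once; it reports no verdict.
The state is a dict: "time": time; "joint_pos": joint angles; "joint_velocities": joint speeds; "joint_torque": joint torques, N m; "ee_pos": TCP position; "tool_rot": TCP orientation; "force": force on the tool from outside, world axes, zero at the start; "moment": the same for the moment, N m; "width": finger opening in mm.
Only numpy, scipy, OpenCV 4.12 (cv2) and the standard library are available. Lean on these libraries where they do the work, as an engineer would, in place of code of your own. Each camera call takes 0.05 s, during which the arm holds its last target.

## Working session

There is one attempt and no reset: what is moved stays moved. The work goes in short steps, Python scripts to look and compute and a tool call to move; the robot and the scene stay as the last step left them, time stands still between calls to the robot, and variables do not carry over. Pictures are saved under pics/ and viewed, and the job is handed in when it is done.

Besides the shell and the picture viewer there is one more tool, called after "Call:" as a command line: name --pt "numbers of a row" for each row, then --argument value for the rest. apply_moves: Moves the arm, as the interface text tells. Its arguments: {"type":"object","properties":{"plan":{"type":"array"}},"required":["plan"]}

```bash
ls; mkdir -p pics
cat > h.py <<'E'
import numpy as np, cv2
from station import bot, optics
def snap(n,save=None):
    s=optics.snapshot(n)
    if save: cv2.imwrite('pics/'+save+'.png',cv2.cvtColor(s['img'],cv2.COLOR_RGB2BGR))
    return s
E
python3 - <<'E'
from h import *
for n in ['scene','top','wrist']:
    s=snap(n,n+'0'); print(n,s['fov_y'],s['cx'],s['cy'],[k for k in s]); print(np.round(s['camera_from_world'],3))
print(bot.read_state())
E
```

```text
pics
scene 57.34147484555672 282.72068549901707 214.06758319774403 ['img', 'fov_y', 'cx', 'cy', 'camera_from_world']
[[-6.420000e-01  7.660000e-01  2.100000e-02  3.925400e+02]
 [-5.120000e-01 -4.500000e-01  7.320000e-01  2.309810e+02]
 [ 5.700000e-01  4.590000e-01  6.810000e-01 -1.627471e+03]
 [ 0.000000e+00  0.000000e+00  0.000000e+00  1.000000e+00]]
top 44.90920589497835 282.5441068993486 210.1534147705725 ['img', 'fov_y', 'cx', 'cy', 'camera_from_world']
[[-2.400000e-02 -1.000000e+00  1.100000e-02 -3.449000e+00]
 [ 9.980000e-01 -2.400000e-02  6.300000e-02 -6.091750e+02]
 [-6.300000e-02  1.200000e-02  9.980000e-01 -1.449252e+03]
 [ 0.000000e+00  0.000000e+00  0.000000e+00  1.000000e+00]]
wrist 64.59961577125844 279.24406917352337 207.14210272584577 ['img', 'fov_y', 'cx', 'cy', 'camera_from_world']
[[ 2.66000e-01  9.64000e-01 -2.00000e-03 -5.99432e+02]
 [-9.15000e-01  2.52000e-01 -3.14000e-01  4.32280e+01]
 [-3.02000e-01  8.50000e-02  9.49000e-01 -3.80644e+02]
 [ 0.00000e+00  0.00000e+00  0.00000e+00  1.00000e+00]]
{'time': 0.15, 'joint_pos': array([1.08230348e+00, 1.04556863e-01, 9.66753360e-02, 1.56386470e+00,
       3.06260052e-05, 1.35311413e+00]), 'joint_velocities': array([-8.17617905e-04, -8.82273096e-04,  2.90917102e-03,  9.92008000e-04,
        8.77839856e-05, -7.70155349e-04]), 'joint_torque': array([ 4.22938392e-03, -5.57360029e+01,  5.04001665e+01,  1.27495138e-02,
       -2.74175545e-04, -3.33802302e-05]), 'ee_pos': array([160.38089679, 577.95465911, 252.71911026]), 'tool_rot': array([-3.14067179e+00, -2.35049265e-04,  2.87078188e+00]), 'force': array([ 0.73091218, -0.57456973,  0.07320078]), 'moment': array([-0.00480876, -0.04091712, -0.02375117]), 'width': 85.16392059707633}
```

View pics/scene0.png

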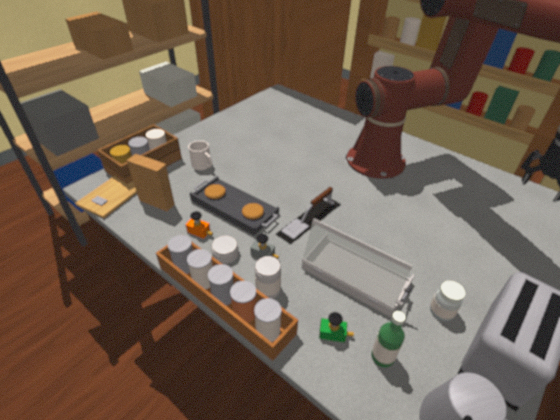

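View pics/top0.png

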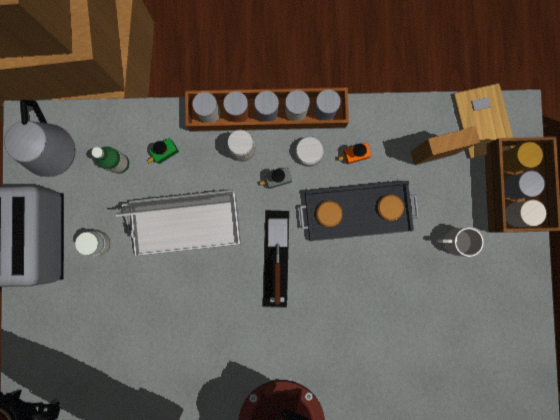

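View pics/wrist0.png

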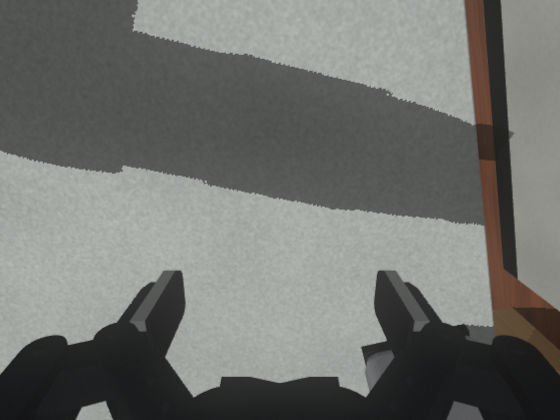

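The top view shows two cakes on the plate at (329,213) and (390,207). The spatula is on its mat at (277,258) and the tin at (185,222). The grey plunger block is at (278,176), with look-alikes in green at (160,150) and orange at (356,153). I'll take a close crop to confirm, then measure.

```bash
cat >> h.py <<'E'
def ray(s,u,v):
    h=s['img'].shape[0]; f=h/2/np.tan(np.radians(s['fov_y'])/2)
    d=np.array([(u-s['cx'])/f,-(v-s['cy'])/f,-1.0])
    T=s['camera_from_world']; R=T[:3,:3]; return -R.T@T[:3,3], R.T@d
def onz(s,u,v,z):
    o,d=ray(s,u,v); return o+d*(z-o[2])/d[2]
def proj(s,p):
    h=s['img'].shape[0]; f=h/2/np.tan(np.radians(s['fov_y'])/2)
    T=s['camera_from_world']; c=T[:3,:3]@np.asarray(p,float)+T[:3,3]
    return np.array([s['cx']+f*c[0]/-c[2], s['cy']-f*c[1]/-c[2]])
def tri(s1,p1,s2,p2):
    o1,d1=ray(s1,*p1);o2,d2=ray(s2,*p2)
    A=np.stack([d1,-d2],1);t=np.linalg.lstsq(A,o2-o1,rcond=None)[0]
    a=o1+d1*t[0];b=o2+d2*t[1];return (a+b)/2,np.linalg.norm(a-b)
def blobs(m,amin=30):
    n,l,st,c=cv2.connectedComponentsWithStats(m.astype(np.uint8));return [(st[i,4],np.round(c[i],1),st[i,:4]) for i in range(1,n) if st[i,4]>=amin]
def crop(s,x0,x1,y0,y1,k,name):
    im=cv2.cvtColor(s['img'][y0:y1,x0:x1],cv2.COLOR_RGB2BGR); cv2.imwrite('pics/'+name+'.png',cv2.resize(im,None,fx=k,fy=k,interpolation=cv2.INTER_NEAREST))
E
python3 - <<'E'
from h import *
t=snap('top');s=snap('scene')
crop(t,100,300,130,320,3,'ct1'); crop(t,240,430,130,320,3,'ct2'); crop(s,170,430,150,350,3,'cs')
for S,n in((t,'t'),(s,'s')):
    h=cv2.cvtColor(S['img'],cv2.COLOR_RGB2HSV)
    m=(h[...,0]>8)&(h[...,0]<18)&(h[...,1]>130)&(h[...,2]>110)
    for b in blobs(m,60): print(n,b, onz(S,*b[1],36).round(1))
print(proj(t,[0,0,0]))
E
```

```text
t (np.int32(74), array([7.8, 1.6]), array([ 0,  0, 18,  5], dtype=int32)) [1236.1  768.3   36. ]
t (np.int32(1791), array([63. , 41.6]), array([ 0,  0, 93, 70], dtype=int32)) [1113.4  607.8   36. ]
t (np.int32(768), array([123.7,  29.9]), array([116,   0,  17,  88], dtype=int32)) [1144.8  431.9   36. ]
t (np.int32(771), array([264.6, 115.7]), array([185,  88, 163,  38], dtype=int32)) [882.5  27.3  36. ]
t (np.int32(223), array([101.1,  95.5]), array([61, 91, 64,  8], dtype=int32)) [951.9 497.8  36. ]
t (np.int32(118), array([234.8,  90.9]), array([205,  90,  60,   3], dtype=int32)) [957.2 112.   36. ]
t (np.int32(827), array([454.1, 140.3]), array([429, 126,  51,  29], dtype=int32)) [ 798.5 -519.    36. ]
t (np.int32(113), array([502.6, 148.7]), array([497, 137,  17,  35], dtype=int32)) [ 770.8 -658.6   36. ]
t (np.int32(66), array([555.2, 153.5]), array([554, 138,   4,  32], dtype=int32)) [ 753.4 -810.8   36. ]
t (np.int32(160), array([359.5, 155. ]), array([346, 143,  25,  20], dtype=int32)) [ 761.8 -243.5   36. ]
t (np.int32(162), array([510.5, 213.9]), array([501, 173,  43,  59],
[... 1903 characters left out ...]
dtype=int32)) [1055.2   -9.1   36. ]
s (np.int32(181), array([ 23.1, 327.4]), array([  0, 312,  46,  34], dtype=int32)) [1313.3 -278.8   36. ]
s (np.int32(257), array([ 45.3, 338.3]), array([ 13, 312,  68,  47], dtype=int32)) [1291.3 -206.5   36. ]
s (np.int32(62), array([ 82.8, 319.8]), array([ 74, 313,  17,  14], dtype=int32)) [1203.5 -184.9   36. ]
s (np.int32(1333), array([ 49. , 370.9]), array([  1, 334,  92,  86], dtype=int32)) [1325.3 -118.3   36. ]
s (np.int32(86), array([  9.1, 348.5]), array([  0, 340,  23,  19], dtype=int32)) [1361.1 -246.1   36. ]
s (np.int32(3487), array([114.7, 388.7]), array([ 44, 343, 142,  77], dtype=int32)) [1249.2   34.4   36. ]
[281.33487615 423.73675457]
```

View pics/ct1.png

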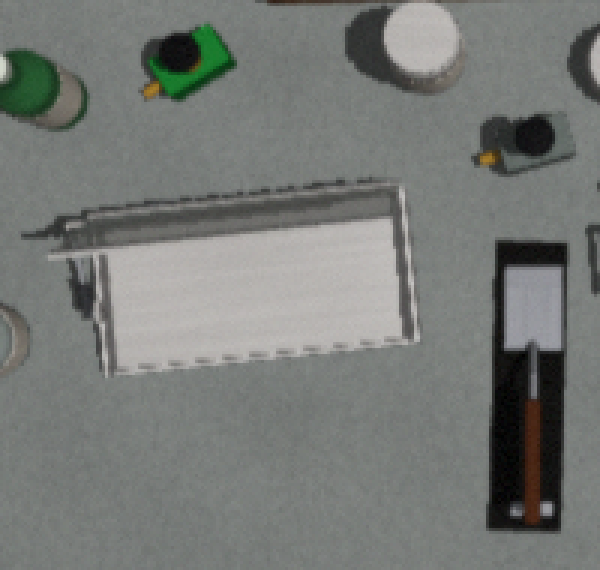

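View pics/ct2.png

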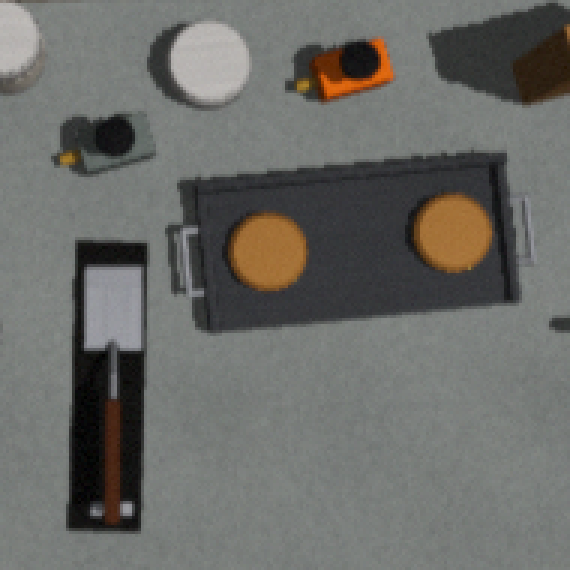

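View pics/cs.png

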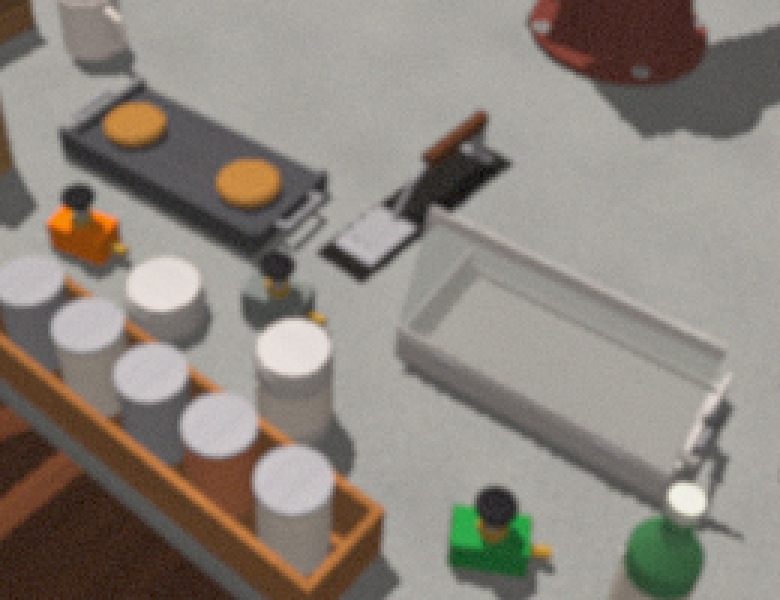

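The intended objects are clear. The plunger is the grey block with a black button at top (278,175), and the green (160,150) and orange (356,153) blocks are the look-alikes. There are two cakes; the round light item at (310,151) is the low can. Next I'll measure everything from the two views.

Run:
```python
from h import *
t=snap('top');s=snap('scene')
def hsv(S):return cv2.cvtColor(S['img'],cv2.COLOR_RGB2HSV)
# black masks
for S,n in((t,'t'),(s,'s')):
    h=hsv(S); m=(S['img'].max(2)<38)
    for b in blobs(m,40):
        print(n,b[0],b[1],b[2])
bt=(278.2,175.0)
print('plunger top',onz(t,*bt,80))
```

```text
t 311 [ 30.5 110.4] [ 20 100  27  24]
t 343 [552.7 132.5] [543 116  17  63]
t 1021 [493.9 188.3] [485 140  18  92]
t 949 [548.9 183.8] [538 140  20  87]
t 129 [159.1 147.3] [153 142  13  12]
t 113 [359.1 149.5] [354 144  12  12]
t 130 [277.4 175.1] [271 169  14  13]
t 117 [406.1 205.3] [403 184   8  46]
t 172 [ 61.5 236.4] [ 60 194   3  85]
t 828 [ 17.8 234.6] [ 12 197  12  78]
t 40 [377.1 205.2] [375 196   7  21]
t 1257 [274.3 264.7] [263 211  26  96]
t 906 [556.  289.8] [550 231  10 161]
t 1489 [274.3 406.1] [239 381  71  39]
t 1117 [ 27.  407.9] [  0 390  60  30]
t 43 [  2.6 416.4] [  0 412   8   8]
s 177 [431.9   5.6] [422   0  22  15]
s 221 [364. 100.] [357  85  16  28]
s 492 [546.9 161.8] [522 141  38  39]
s 89 [324.5 211.6] [315 205  20  14]
plunger top [703.34959648  -7.651694    80.        ]
```

Run:
```python
from h import *
t=snap('top');s=snap('scene')
c1=lambda u,v:(100+u/3-.33,130+v/3-.33); c2=lambda u,v:(240+u/3-.33,130+v/3-.33); cs=lambda u,v:(170+u/3-.33,150+v/3-.33)
print('plunger tri',tri(t,(277.8,175),s,cs(277,263)), 'scene z80',onz(s,*cs(277,263),80))
# mat
m=(t['img'].max(2)<60).astype(np.uint8); m[:, :255]=0;m[:,296:]=0;m[:205]=0;m[312:]=0
pts=cv2.findNonZero(m); r=cv2.minAreaRect(pts); bx=cv2.boxPoints(r); W=np.array([onz(t,*p,3)[:2] for p in bx]);print('mat corners',W.round(1),'ctr',W.mean(0))
def T(n,p,q): print(n,tri(t,p,s,q))
print('mat by hand',[onz(t,*c1(*p),3)[:2].round(1) for p in[(497,241),(568,243),(560,530),(487,527)]])
print('blade',[onz(t,*c1(*p),5)[:2].round(1) for p in[(505,266),(565,266),(562,351),(503,351)]])
print('handle far/near top z70',onz(t,*c1(533,400),70)[:2],onz(t,*c1(533,524),70)[:2])
print('foot',onz(t,*c1(531,509),5)[:2])
# tin outer
print('tin near lip L,R (z12)',[onz(t,*c1(*p),12)[:2].round(1) for p in[(108,376),(418,341)]])
print('tin far R outer z35',onz(t,*c1(404,183),35)[:2])
print('tin near R z35?',onz(t,*c1(418,338),35)[:2])
# plate top corners z 20
print('plate near L,R z20',[onz(t,*c2(*p),20)[:2].round(1) for p in[(210,331),(519,301)]])
print('plate far L, R z40',[onz(t,*c2(*p),40)[:2].round(1) for p in[(190,183),(506,155)]])
```

```text
plunger tri (array([704.13433126,  -6.7434962 ,  75.39168086]), np.float64(0.46842748735046)) scene z80 [707.46387149  -3.94025593  80.        ]
mat corners [[334.4  48.2]
 [612.1  32.8]
 [608.  -37.9]
 [330.3 -21.7]] ctr [471.22264694   5.36428577]
mat by hand [array([611.6,  32. ]), array([608. , -37.1]), array([331.4, -22.5]), array([336.1,  47.7])]
blade [array([586.9,  24.7]), array([585.5, -33.6]), array([503.2, -28.6]), array([504.6,  28.5])]
handle far/near top z70 [459.33736357   0.53544807] [345.91445844   3.22591576]
foot [352.41028406   4.97288959]
tin near lip L,R (z12) [array([490. , 407.8]), array([516.3, 110. ])]
tin far R outer z35 [667.07518494 118.73949191]
tin near R z35? [519.13996827 108.19170059]
plate near L,R z20 [array([520.9, -94.1]), array([ 542.5, -392.6])]
plate far L, R z40 [array([662. , -77.6]), array([ 681.8, -380.4])]
```

```bash
cat >> h.py <<'E'
def togo(x,y,z,yawdeg=None,p=True):
    "remaining shift in tool axes (m) and tool-z turn (deg), after turning"
    st=bot.read_state(); e=st['ee_pos']; yw=st['tool_rot'][2]
    a=0 if yawdeg is None else (yawdeg-np.degrees(yw)+180)%360-180
    y2=yw+np.radians(a); d=np.array([x,y,z])-e
    r=[d[0]*np.cos(y2)+d[1]*np.sin(y2), d[0]*np.sin(y2)-d[1]*np.cos(y2), -d[2]]
    print('ee',e.round(1),'yaw',np.degrees(yw).round(2),'turn toolz',round(-a,2),'shift mm',np.round(r,1),'F',st['force'].round(1),'w',round(st['width'],1),'t',round(st['time'],1)); return r
E
python3 - <<'E'
from h import *
togo(703,-7.5,160,176.9)
E
```

```text
ee [160.5 578.1 253.3] yaw 164.49 turn toolz -12.41 shift mm [-573.4 -555.4   93.3] F [ 0.1 -0.4  0.2] w 85.0 t 0.5
```

Call:
apply_moves --pt "0 0 0 -6.2 0" --pt "0 0 0 -6.2 0" --pt "-0.034 -0.033 0 0 0" --pt "-0.034 -0.033 0 0 0" --pt "-0.034 -0.033 0 0 0" --pt "-0.034 -0.033 0 0 0" --pt "-0.034 -0.033 0 0 0" --pt "-0.034 -0.033 0 0 0" --pt "-0.034 -0.033 0 0 0" --pt "-0.034 -0.033 0 0 0" --pt "-0.034 -0.033 0 0 0" --pt "-0.034 -0.033 0 0 0"

```text
time: 1.65
ee_pos: [483.2, 228.5, 253.6]
tool_rot: [3.141, 0.001, 3.087]
force: [1.1, 1.2, -0.1]
width: -0.1
```

Run:
```python
from h import *
togo(703,-7.5,160,176.9)
s=snap('wrist','w1'); print(ray(s,280,207))
```

```text
ee [483.2 228.5 253.6] yaw 176.88 turn toolz -0.02 shift mm [-232.3 -223.8   93.6] F [ 1.1  1.2 -0.1] w -0.1 t 1.6
(array([403.90432695, 232.71544538, 374.58838871]), array([ 0.31393682, -0.01498755, -0.9493284 ]))
```

View pics/w1.png

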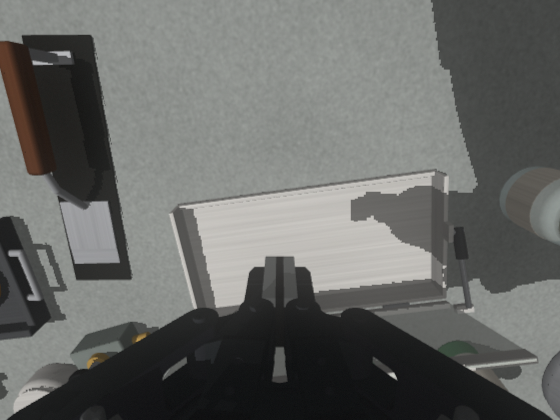

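The wrist view shows the tin's near lip from (175,208) to (440,173), the mat's corners at (23,36), (91,36), (131,279) and (78,279), and the spatula standing on the mat.

Run:
```python
from h import *
s=snap('wrist'); crop(s,160,470,160,310,2.5,'w1c')
for p in[(23,36),(91,36),(131,279),(78,279)]: print('mat',onz(s,*p,3)[:2].round(1))
for p in[(60,202),(108,201),(122,262),(75,264)]: print('blade',onz(s,*p,5.5)[:2].round(1))
```

```text
mat [335.6 -26.6]
mat [339.5  41.8]
mat [616.7  27. ]
mat [613.  -40.4]
blade [509.8 -34.2]
blade [511.7  22. ]
blade [591.   21.9]
blade [590.5 -37. ]
```

View pics/w1c.png

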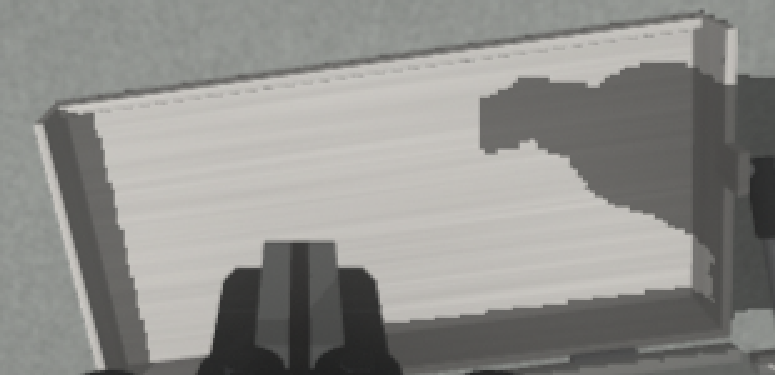

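Call:
apply_moves --pt "-0.034 -0.032 0 0 0" --pt "-0.034 -0.032 0 0 0" --pt "-0.034 -0.032 0 0 0" --pt "-0.034 -0.032 0 0 0" --pt "-0.034 -0.032 0 0 0" --pt "-0.034 -0.032 0 0 0" --pt "-0.028 -0.032 0 0 0" --pt "0 0 0.04 0 0" --pt "0 0 0.03 0 0" --pt "0 0 0 0 0"

```text
time: 2.75
ee_pos: [699.2, -5.6, 177.6]
tool_rot: [3.14, -0.008, 3.087]
force: [0.2, -0.1, -0.5]
width: 0.2
```

Run:
```python
from h import *
togo(703,-7.5,160,176.9)
s=snap('wrist','w2');t=snap('top'); crop(t,240,320,130,230,5,'t2')
crop(snap('scene'),210,310,190,290,5,'s2')
```

```text
ee [699.2  -5.6 177.6] yaw 176.87 turn toolz -0.03 shift mm [-3.9 -1.7 17.6] F [ 0.2 -0.1 -0.5] w 0.2 t 2.8
```

View pics/w2.png

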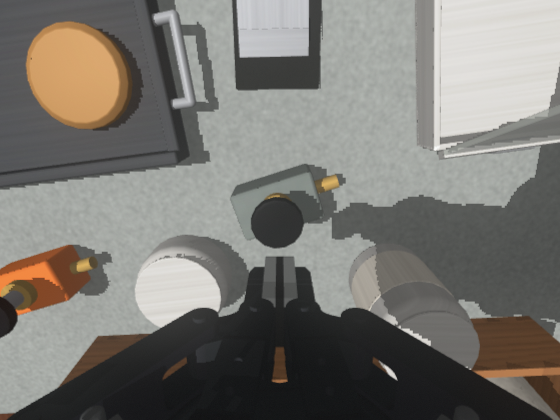

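View pics/s2.png

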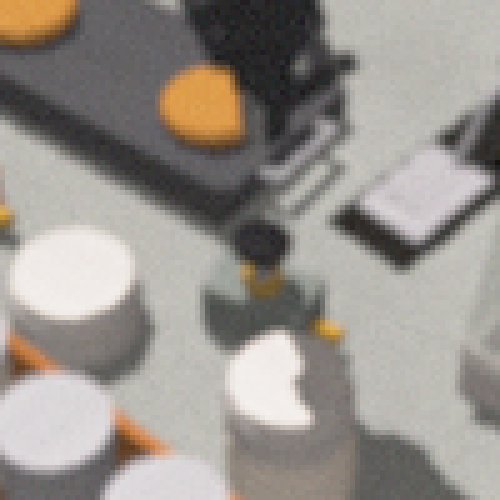

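Run:
```python
from h import *
s=snap('wrist');t=snap('top')
p=onz(s,276.5,221,80);print(p)
print('tallcan',onz(t,240,143.5,110), 'lowcan',onz(t,310,151,45))
for q in[(231,194),(310,165),(322,203),(245,238)]: print(onz(s,*q,40)[:2])
togo(p[0],p[1],160,176.9)
```

```text
[708.14305982  -8.1658953   80.        ]
tallcan [788.32266302  94.75237371 110.        ] lowcan [ 775.02549055 -100.46916058   45.        ]
[697.29537995 -45.9236752 ]
[676.27188854  20.41858103]
[709.12113302  29.74854605]
[737.67772488 -37.6490561 ]
ee [702.5  -5.8 186.2] yaw 176.92 turn toolz 0.02 shift mm [-5.8 -2.  26.2] F [0.1 0.2 0.4] w -0.1 t 3.0
```

Call:
apply_moves --pt "-0.0025 -0.0022 0.03 0 0" --pt "0 0 0.03 0 0" --pt "0 0 0.015 0 0" --pt "0 0 0.006 0 0" --pt "0 0 0 0 0" --pt "0 0 0 0 0"

```text
time: 3.6
ee_pos: [704.8, -8.5, 104.3]
tool_rot: [-3.141, 0.002, 3.087]
force: [0.5, 0.9, 0.5]
width: 0.1
```

Call:
apply_moves --pt "0 0 0.008 0 0" --pt "0 0 0.006 0 0" --pt "0 0 0.006 0 0" --pt "0 0 0.004 0 0" --pt "0 0 0 0 0" --pt "0 0 0 0 0"

```text
time: 4.2
ee_pos: [705.5, -8.7, 80.1]
tool_rot: [-3.141, 0.004, 3.087]
force: [2.8, -0.5, 9.3]
width: -0.4
```

Call:
apply_moves --pt "0 0 0.002 0 0" --pt "0 0 0.001 0 0" --pt "0 0 0 0 0" --pt "0 0 0 0 0" --pt "0 0 0 0 0"

```text
time: 4.7
ee_pos: [705.8, -8.7, 79.9]
tool_rot: [-3.141, 0.005, 3.087]
force: [-5.4, 0.7, 26.1]
width: -0.3
```

Run:
```python
from h import *
togo(703,-7.5,160,176.9)
crop(snap('scene'),210,310,190,290,5,'s3')
```

```text
ee [705.8  -8.7  79.9] yaw 176.89 turn toolz -0.01 shift mm [  2.8   1.1 -80.1] F [-5.4  0.7 26.1] w -0.3 t 4.7
```

View pics/s3.png

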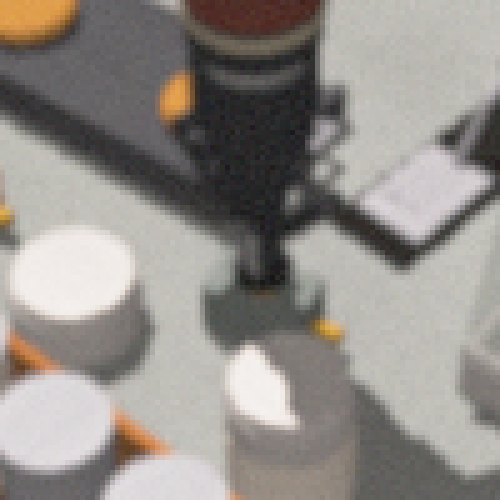

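The plunger hit its hard stop: 26 N with the tip at z 57.9. Now I'll release it and look over the plate.

Call:
apply_moves --pt "0 0 -0.03 0 0" --pt "0 0 -0.045 0 0" --pt "0 0 -0.045 0 0" --pt "0 0 -0.045 0 0" --pt "0.031 -0.037 -0.005 0 0.03" --pt "0.031 -0.037 0 0 0.06" --pt "0.031 -0.037 0 0 0.085" --pt "0.031 -0.037 0 0 0.085" --pt "0.031 -0.037 0 0 0.085" --pt "0.031 -0.037 0 0 0.085" --pt "0 0 0 0 0.085"

```text
time: 5.85
ee_pos: [503.0, -223.6, 244.9]
tool_rot: [-3.141, -0.001, 3.082]
force: [0.0, 0.3, -0.3]
width: 84.9
```

Run:
```python
from h import *
togo(416,8,160,176.9)
s=snap('wrist','w4')
h=cv2.cvtColor(s['img'],cv2.COLOR_RGB2HSV)
m=(h[...,0]>8)&(h[...,0]<20)&(h[...,1]>110)&(h[...,2]>120)
cs,_=cv2.findContours(m.astype(np.uint8),cv2.RETR_EXTERNAL,cv2.CHAIN_APPROX_NONE)
for c in cs:
    if len(c)>80: print(cv2.fitEllipse(c), onz(s,*cv2.fitEllipse(c)[0],36))
```

```text
ee [ 503.  -223.6  244.9] yaw 176.59 turn toolz -0.31 shift mm [ 99.4 226.5  84.9] F [ 0.   0.3 -0.3] w 84.9 t 5.8
((280.1443786621094, 366.3966064453125), (30.112302780151367, 58.4359130859375), 82.19363403320312) [ 740.58692433 -236.68948165   36.        ]
((195.02359008789062, 273.5883483886719), (51.947959899902344, 65.5436782836914), 127.07395935058594) [ 605.36929858 -324.47934434   36.        ]
((348.5207824707031, 256.53375244140625), (57.15422058105469, 67.67042541503906), 84.81904602050781) [ 594.00911085 -152.96527405   36.        ]
```

View pics/w4.png

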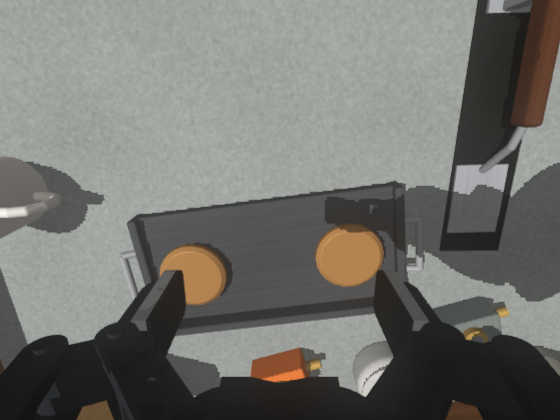

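The wrist view shows two cakes, at (349,256) and (195,274), with the plate's near edge from (135,220) to (403,184). There's no third cake.

Run:
```python
from h import *
s=snap('wrist'); crop(s,120,430,170,340,2.5,'w4c')
togo(0,0,0)
for p in[(140,221),(395,188)]: print('near',onz(s,*p,20)[:2].round(1))
```

```text
ee [ 505.5 -220.8  245. ] yaw 176.74 turn toolz 0 shift mm [517.2 191.7 245. ] F [ 0.  -0.3 -0.5] w 85.0 t 6.0
near [ 546.9 -379.9]
near [524.9 -98.6]
```

View pics/w4c.png

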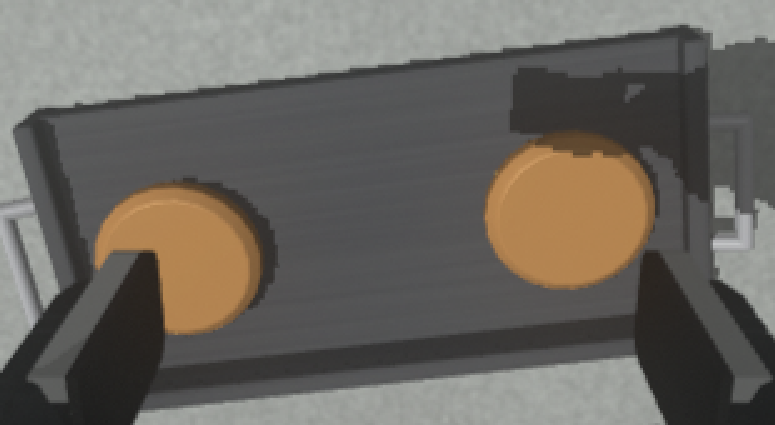

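Run:
```python
from h import *
s=snap('wrist')
f=lambda u,v,z: onz(s,120+u/2.5-.4,170+v/2.5-.4,z)[:2].round(1)
print('back floor',f(165,368,20),f(635,318,20)); print('back top inner z40',f(165,392,40),f(635,341,40))
print('near edge',f(60,110,20),f(670,34,20))
print('side inner floor L',f(42,115,20),f(75,280,20),'R',f(683,40,20),f(690,240,20))
```

```text
back floor [ 676.3 -346. ] [ 660.4 -115.7]
back top inner z40 [ 675.1 -340.4] [ 659.1 -121.1]
near edge [ 539.8 -373. ] [ 520.  -105.5]
side inner floor L [ 541.7 -381.3] [ 624.9 -381.5] R [523.  -99.8] [619.7 -91.5]
```

Call:
apply_moves --pt "0.006 0.0365 0 0 0.085" --pt "0.006 0.0365 0 0 0.085" --pt "0.006 0.0365 0 0 0.085" --pt "0.006 0.0365 0 0 0.085" --pt "0.006 0.0365 0 0 0.085" --pt "0.006 0.0365 0 0 0.085" --pt "0 0 0 0 0.085" --pt "0 0 0 0 0.085"

```text
time: 6.8
ee_pos: [482.3, 2.2, 245.2]
tool_rot: [-3.142, 0.0, 3.091]
force: [0.5, 0.2, -0.4]
width: 84.6
```

Run:
```python
from h import *
togo(416,8,160,176.9)
s=snap('wrist','w5')
crop(s,200,350,0,280,2.1,'w5c')
crop(snap('scene'),260,360,170,250,6,'s5')
```

```text
ee [482.3   2.2 245.2] yaw 177.1 turn toolz 0.2 shift mm [66.6  2.2 85.2] F [ 0.5  0.2 -0.4] w 84.6 t 6.8
```

View pics/w5.png

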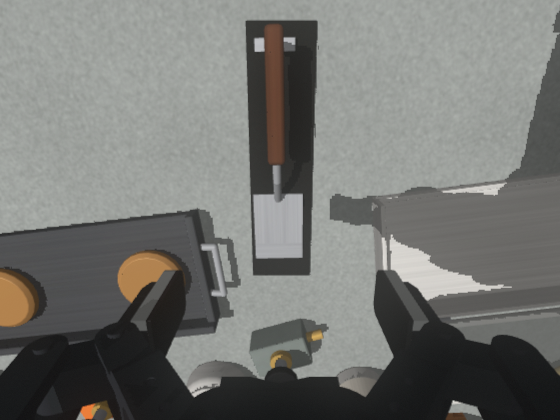

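Run:
```python
from h import *
s=snap('wrist')
im=s['img'].astype(int)
# bright steel blade mask & red handle mask
h=cv2.cvtColor(s['img'],cv2.COLOR_RGB2HSV)
hm=((h[...,1]>110)&((h[...,0]<12)|(h[...,0]>172))&(h[...,2]>50)).astype(np.uint8); hm[:,:240]=0;hm[:,320:]=0;hm[180:]=0
c=max(cv2.findContours(hm,cv2.RETR_EXTERNAL,cv2.CHAIN_APPROX_NONE)[0],key=len); print('handle',cv2.minAreaRect(c)); b=cv2.boxPoints(cv2.minAreaRect(c)); print(b)
print([onz(s,*p,67+3)[:2].round(1) for p in b])
bm=((h[...,1]<40)&(h[...,2]>140)).astype(np.uint8); bm[:,:250]=0;bm[:,308:]=0;bm[:185]=0;bm[262:]=0
c=max(cv2.findContours(bm,cv2.RETR_EXTERNAL,cv2.CHAIN_APPROX_NONE)[0],key=len); b=cv2.boxPoints(cv2.minAreaRect(c)); print('blade',b)
W=np.array([onz(s,*p,5.5)[:2] for p in b]);print(W.round(1),W.mean(0))
for p in[(247,21),(317,21),(311,275),(252,276)]: print('mat',onz(s,*p,3)[:2].round(1))
print('foot',onz(s,254,44.5,8)[:2],onz(s,296,44.5,8)[:2])
```

```text
handle ((275.7438659667969, 94.035888671875), (136.23011779785156, 16.564668655395508), 88.36341857910156)
[[265.51956   26.185158]
 [282.07748   25.712074]
 [285.96817  161.88663 ]
 [269.41025  162.35971 ]]
[array([348.9,  -3.6]), array([349.3,   9.6]), array([458.5,   7.7]), array([458.2,  -7.2])]
blade [[254.72176 194.75633]
 [302.99228 193.65929]
 [304.4306  256.94476]
 [256.16006 258.0418 ]]
[[506.1 -28.6]
 [507.7  25.9]
 [586.9  25.2]
 [585.3 -32.9]] [546.48973631  -2.60442388]
mat [331.2 -23.1]
mat [334.8  44.8]
mat [613.3  32.8]
mat [610.9 -40.1]
foot [352.93391374 -17.60703725] [355.07991315  23.39350812]
```

Spatula measured at origin (411.5, 1.3) with yaw −1.6°, and the mat origin at about (417, 6). I'll grip 15 mm ahead of the handle's middle.

Call:
apply_moves --pt "0 0 0 -1.3 0.085" --pt "0.028 -0.0015 0 0 0.085" --pt "0.028 -0.0015 0 0 0.085" --pt "0 0 0.04 0 0.085" --pt "0 0 0.04 0 0.085" --pt "0 0 0.04 0 0.085" --pt "0 0 0 0 0.085" --pt "0 0 0 0 0.085"

```text
time: 7.75
ee_pos: [425.8, -1.0, 126.0]
tool_rot: [3.141, -0.001, 3.11]
force: [-0.5, -0.8, 0.8]
width: 85.0
```

Run:
```python
from h import *
togo(426.5,0.9,60.5,178.4)
s=snap('wrist','w6')
```

```text
ee [425.8  -1.  126. ] yaw 178.16 turn toolz -0.24 shift mm [-0.6  1.9 65.5] F [-0.5 -0.8  0.8] w 85.0 t 7.8
```

View pics/w6.png

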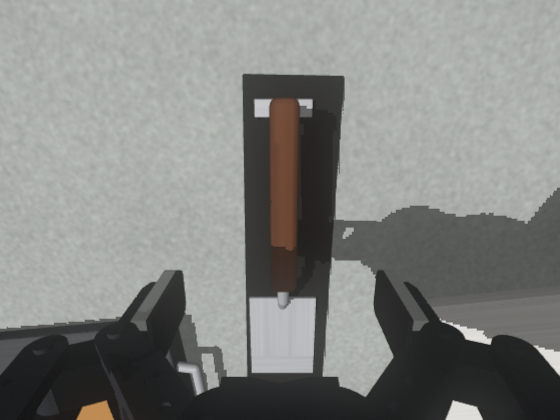

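Call:
apply_moves --pt "0 0.0015 0.03 0 0.085" --pt "0 0 0.02 0 0.085" --pt "0 0 0.015 0 0.085" --pt "0 0 0 0 0.085" --pt "0 0 0 0 0.085"

```text
time: 8.3
ee_pos: [427.3, 0.5, 62.5]
tool_rot: [-3.141, 0.002, 3.11]
force: [0.6, -0.4, 0.9]
width: 84.9
```

Run:
```python
from h import *
togo(426.5,0.9,60.5,178.4)
s=snap('wrist','w7')
```

```text
ee [427.3   0.5  62.5] yaw 178.18 turn toolz -0.22 shift mm [0.8 0.4 2. ] F [ 0.6 -0.4  0.9] w 84.9 t 8.3
```

View pics/w7.png

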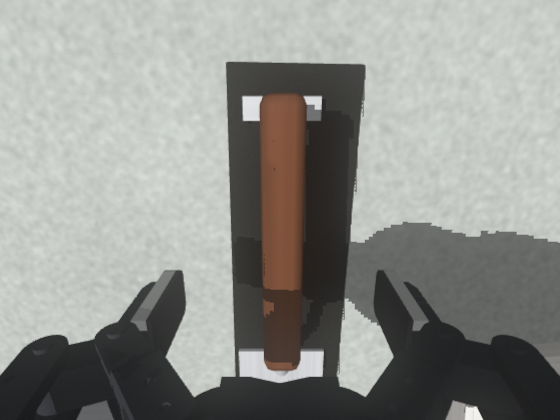

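Handle centred between the pads; close.

Call:
apply_moves --pt "0 0 0.002 0 0.04" --pt "0 0 0 0 0.02" --pt "0 0 0 0 0.005" --pt "0 0 0 0 0.0" --pt "0 0 0 0 0.0" --pt "0 0 0 0 0.0" --pt "0 0 0 0 0.0"

```text
time: 9.05
ee_pos: [426.2, 0.9, 58.5]
tool_rot: [-3.142, 0.0, 3.11]
force: [0.3, 0.2, 1.4]
width: 15.3
```

Call:
apply_moves --pt "0 0 -0.01 0 0" --pt "0 0 -0.02 0 0" --pt "0 0 -0.03 0 0" --pt "0 0 -0.03 0 0" --pt "0 0 0 0 0" --pt "0 0 0 0 0"

```text
time: 9.65
ee_pos: [426.4, 0.8, 148.9]
tool_rot: [-3.141, 0.001, 3.11]
force: [-0.2, -1.0, -2.2]
width: 15.5
```

Run:
```python
from h import *
togo(426.5,0.9,60.5,178.4)
s=snap('wrist','w8')
crop(snap('scene'),260,360,150,230,6,'s8')
```

```text
ee [426.4   0.8 148.9] yaw 178.18 turn toolz -0.22 shift mm [-0.1  0.1 88.4] F [-0.2 -1.  -2.2] w 15.5 t 9.7
```

View pics/w8.png

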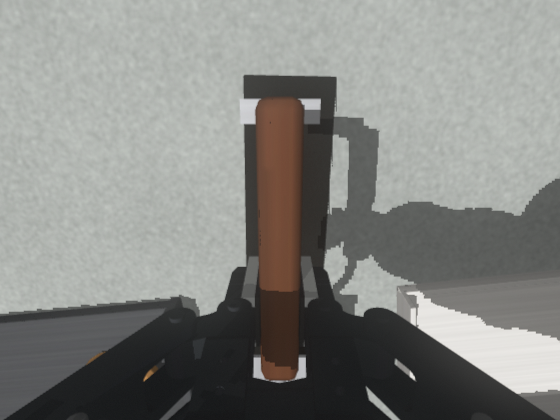

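View pics/s8.png

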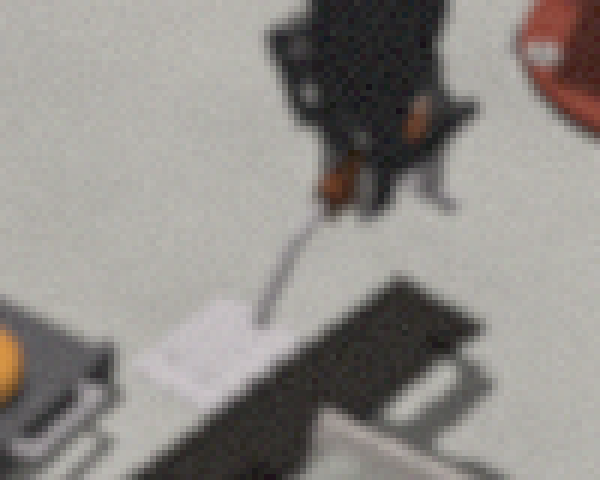

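Call:
apply_moves --pt "0 0 0 -5.9 0" --pt "0.0096 -0.033 0 0 0" --pt "0.0096 -0.033 0 0 0" --pt "0.0096 -0.033 0 0 0" --pt "0.0096 -0.033 0 0 0" --pt "0.0096 -0.033 0 0 0" --pt "0 0 0 0 0" --pt "0 0 0.03 0 0" --pt "0 0 0.02 0 0" --pt "0 0 0 0 0" --pt "0 0 0 0 0"

```text
time: 10.85
ee_pos: [389.6, -166.3, 98.0]
tool_rot: [3.14, -0.001, -3.07]
force: [0.6, 0.5, -1.5]
width: 15.6
```

Run:
```python
from h import *
togo(390.5,-167.2,76,184.1)
t=snap('top'); crop(t,250,440,170,310,4,'t9'); crop(snap('scene'),180,340,150,270,5,'s9')
```

```text
ee [ 389.6 -166.3   98. ] yaw -175.89 turn toolz 0.01 shift mm [-0.8 -0.9 22. ] F [ 0.6  0.5 -1.5] w 15.6 t 10.8
```

View pics/t9.png

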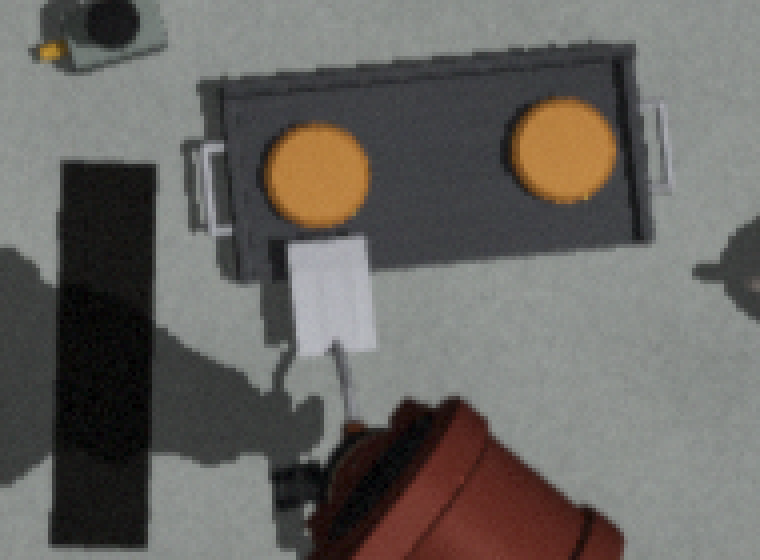

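View pics/s9.png

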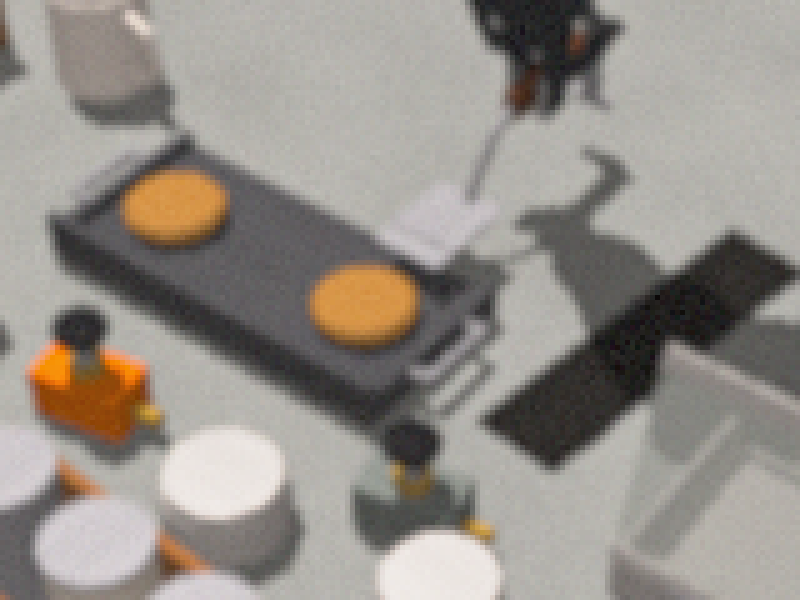

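Run:
```python
from h import *
t=snap('top')
f=lambda u,v,z: onz(t,250+u/4-.4,170+v/4-.4,z)[:2].round(1)
print('tip corners',f(288,241,45),f(367,236,45),'rear',f(299,356,45),f(376,350,45))
print('cakes',f(318,175,36),f(564,150,36))
togo(0,0,0)
```

```text
tip corners [ 548.7 -127.1] [ 550.9 -183.3] rear [ 467.4 -132.5] [ 470.3 -187.1]
cakes [ 595.6 -150.7] [ 609.3 -327.6]
ee [ 390.5 -167.3   99.4] yaw -175.89 turn toolz 0 shift mm [377.5 194.8  99.4] F [ 0.2 -0.6 -2. ] w 15.4 t 11.0
```

Call:
apply_moves --pt "0 0 0.015 0 0" --pt "0 0 0.006 0 0" --pt "0 0 0 0 0" --pt "0 0 0 0 0"

```text
time: 11.4
ee_pos: [389.7, -166.9, 77.0]
tool_rot: [3.141, -0.0, -3.07]
force: [-0.9, -0.1, -2.1]
width: 15.3
```

Call:
apply_moves --pt "0 0 0.001 0 0" --pt "0 0 0 0 0" --pt "0 0 0 0 0"

```text
time: 11.7
ee_pos: [390.0, -167.2, 76.5]
tool_rot: [-3.141, 0.0, -3.07]
force: [-0.4, 0.3, -1.0]
width: 15.1
```

Call:
apply_moves --pt "0 0 0.001 0 0" --pt "0 0 0 0 0" --pt "0 0 0 0 0"

```text
time: 12.0
ee_pos: [390.0, -167.2, 75.4]
tool_rot: [-3.141, 0.0, -3.07]
force: [0.3, 1.2, -0.9]
width: 15.3
```

Call:
apply_moves --pt "-0.008 0 0 0 0" --pt "-0.008 0 0 0 0" --pt "-0.008 0 0 0 0" --pt "-0.008 0 0 0 0" --pt "-0.008 0 0 0 0" --pt "0 0 0 0 0"

```text
time: 12.6
ee_pos: [430.9, -164.1, 75.3]
tool_rot: [3.141, 0.001, -3.07]
force: [-0.9, -0.3, -1.5]
width: 14.6
```

Run:
```python
from h import *
togo(0,0,76,184.1)
t=snap('top'); crop(t,280,430,170,270,5,'t10'); crop(snap('scene'),180,340,150,270,5,'s10')
```

```text
ee [ 430.9 -164.1   75.3] yaw -175.87 turn toolz 0.03 shift mm [418.  194.5  -0.7] F [-0.9 -0.3 -1.5] w 14.6 t 12.6
```

View pics/t10.png

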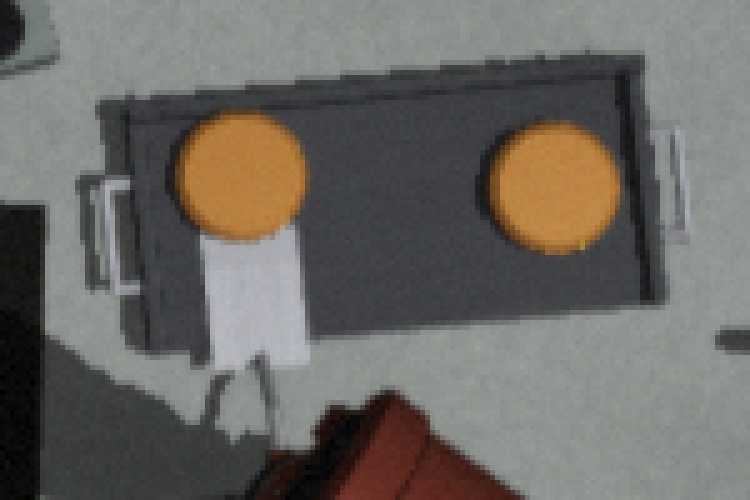

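View pics/s10.png

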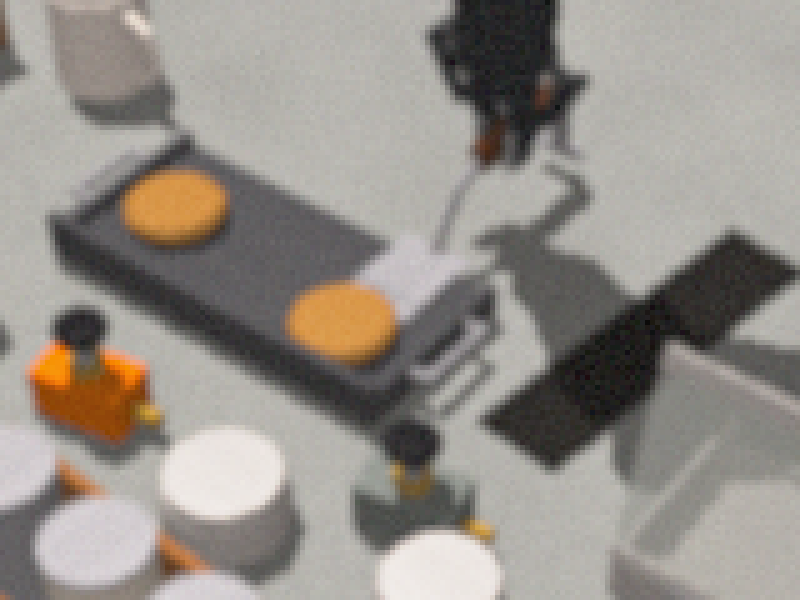

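Call:
apply_moves --pt "-0.005 0 0 0 0" --pt "-0.005 0 0 0 0" --pt "-0.005 0 0 0 0" --pt "-0.005 0 0 0 0" --pt "-0.005 0 0 0 0" --pt "0 0 0 0 0"

```text
time: 13.3
ee_pos: [455.5, -162.4, 75.2]
tool_rot: [3.141, 0.001, -3.07]
force: [0.5, 0.1, -1.0]
width: 15.1
```

Call:
apply_moves --pt "-0.005 0 0 0 0" --pt "-0.005 0 0 0 0" --pt "-0.005 0 0 0 0" --pt "-0.005 0 0 0 0" --pt "0 0 0 0 0"

```text
time: 13.8
ee_pos: [475.5, -161.0, 75.3]
tool_rot: [3.142, 0.001, -3.07]
force: [0.2, -0.8, -0.6]
width: 15.4
```

Run:
```python
from h import *
togo(0,0,76,184.1)
t=snap('top'); crop(t,280,430,170,270,5,'t11'); crop(snap('scene'),180,340,150,270,5,'s11')
```

```text
ee [ 475.5 -161.    75.3] yaw -175.89 turn toolz 0.01 shift mm [462.7 194.6  -0.7] F [ 0.2 -0.8 -0.6] w 15.4 t 13.8
```

View pics/t11.png

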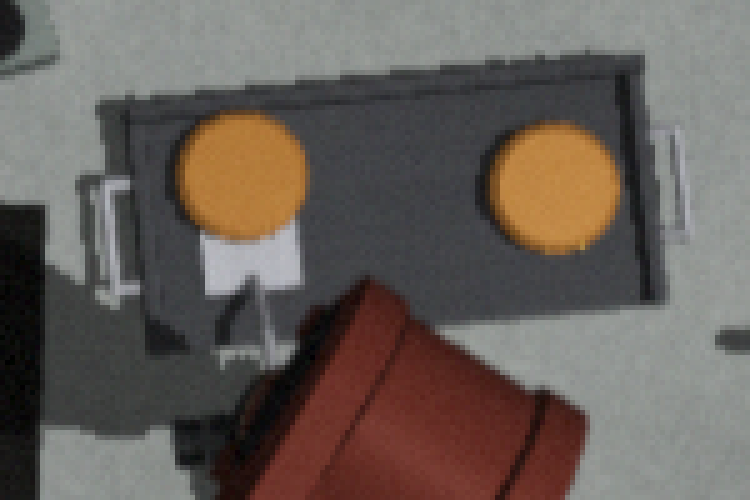

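View pics/s11.png

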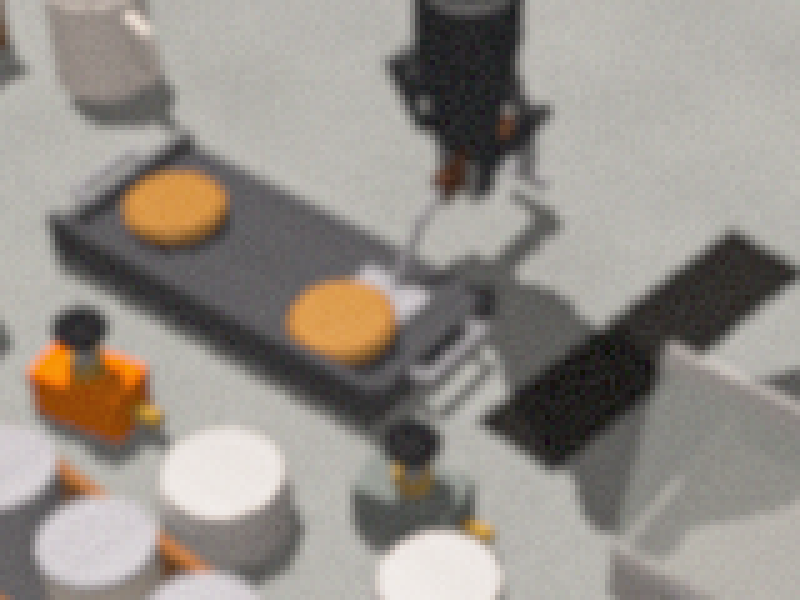

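Call:
apply_moves --pt "-0.005 0 0 0 0" --pt "-0.005 0 0 0 0" --pt "-0.005 0 0 0 0" --pt "0 0 0 0 0" --pt "0 0 -0.002 0 0" --pt "0 0 -0.003 0 0" --pt "0 0 -0.005 0 0" --pt "0 0 -0.005 0 0" --pt "0 0 0 0 0"

```text
time: 14.8
ee_pos: [490.1, -160.3, 91.3]
tool_rot: [-3.141, 0.001, -3.07]
force: [1.4, 0.3, -3.6]
width: 15.3
```

Run:
```python
from h import *
togo(0,0,76,184.1)
t=snap('top'); crop(t,280,430,170,270,5,'t12'); crop(snap('scene'),180,340,150,270,5,'s12')
```

```text
ee [ 490.1 -160.3   91.3] yaw -175.92 turn toolz -0.02 shift mm [477.4 194.9  15.3] F [ 1.4  0.3 -3.6] w 15.3 t 14.8
```

View pics/t12.png

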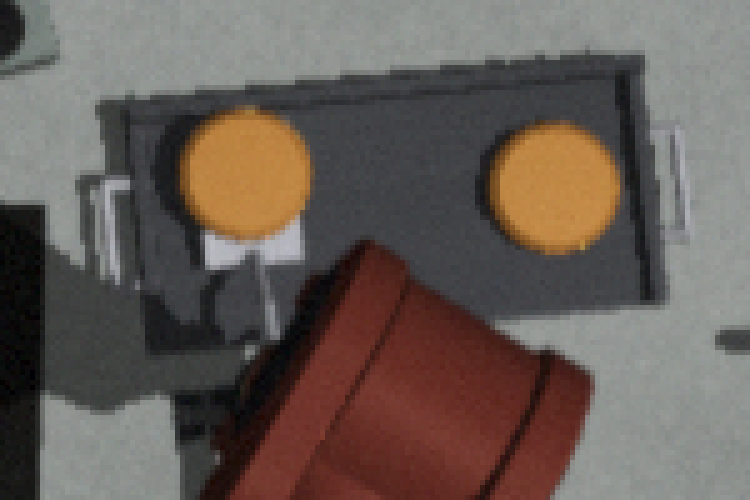

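View pics/s12.png

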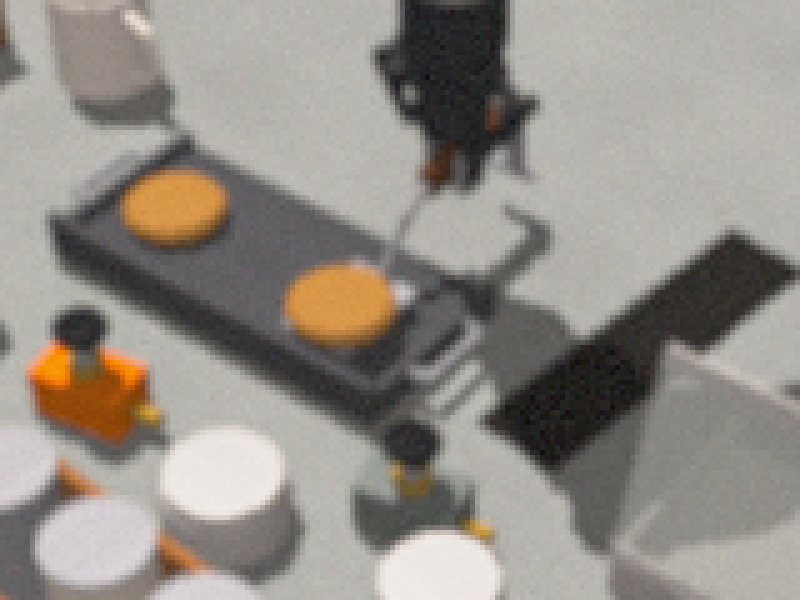

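The cake is seated on the blade. Next I'll raise it gently and carry it across, ramping the speed softly.

Call:
apply_moves --pt "0 0 -0.004 0 0" --pt "0 0 -0.008 0 0" --pt "0 0 -0.012 0 0" --pt "0 0 -0.012 0 0" --pt "0 0 -0.008 0 0" --pt "0 0 -0.004 0 0" --pt "0.001 0.004 0 0 0" --pt "0.002 0.008 0 0 0" --pt "0.004 0.012 0 0 0" --pt "0.005 0.016 0 0 0" --pt "0.006 0.02 0 0 0" --pt "0.006 0.02 0 0 0"

```text
time: 16.1
ee_pos: [459.0, -80.2, 137.7]
tool_rot: [3.141, -0.001, -3.07]
force: [-0.0, 1.3, -2.6]
width: 15.4
```

Call:
apply_moves --pt "0.006 0.02 0 0 0" --pt "0.006 0.02 0 0 0" --pt "0.006 0.02 0 0 0" --pt "0.006 0.02 0 0 0" --pt "0.006 0.02 0 0 0" --pt "0.006 0.02 0 0 0" --pt "0.006 0.02 0 0 0" --pt "0.005 0.016 0 0 0" --pt "0.004 0.012 0 0 0" --pt "0.002 0.008 0 0 0" --pt "0.001 0.004 0 0 0" --pt "0 0 0 0 0"

```text
time: 17.3
ee_pos: [393.3, 94.1, 138.2]
tool_rot: [3.142, -0.0, -3.07]
force: [-1.0, -0.5, -3.1]
width: 15.1
```

Run:
```python
from h import *
togo(363.5,181.4,139,185.05)
t=snap('top','t13'); crop(t,140,320,180,300,4,'t13c'); s=snap('wrist','w13')
np.savez('w13',**s)
```

```text
ee [393.3  94.1 138.2] yaw -175.88 turn toolz -0.93 shift mm [22.  89.6 -0.8] F [-1.  -0.5 -3.1] w 15.1 t 17.3
```

View pics/t13c.png

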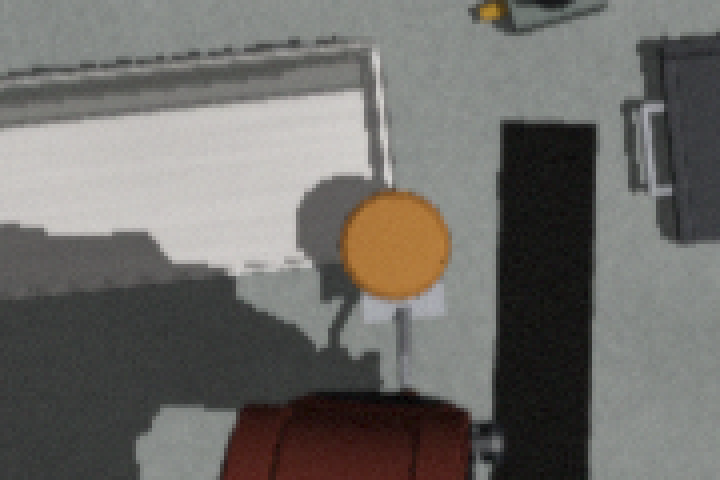

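View pics/w13.png

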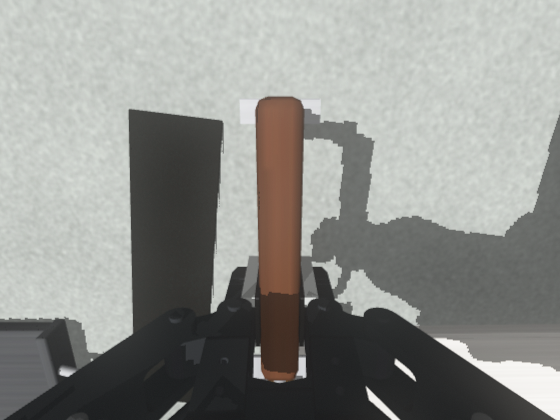

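Call:
apply_moves --pt "0.002 0.004 0 -0.9 0" --pt "0.002 0.008 0 0 0" --pt "0.003 0.013 0 0 0" --pt "0.004 0.017 0 0 0" --pt "0.004 0.017 0 0 0" --pt "0.003 0.014 0 0 0" --pt "0.002 0.009 0 0 0" --pt "0.002 0.005 0 0 0" --pt "0 0.002 0 0 0" --pt "0 0 0 0 0" --pt "0 0 0 0 0"

```text
time: 18.5
ee_pos: [364.0, 180.3, 138.3]
tool_rot: [-3.142, 0.0, -3.055]
force: [0.2, -0.9, -2.6]
width: 15.6
```

Call:
apply_moves --pt "0 0 0.004 0 0" --pt "0 0 0.008 0 0" --pt "0 0 0.012 0 0" --pt "0 0 0.012 0 0" --pt "0 0 0.008 0 0" --pt "0 0 0.004 0 0" --pt "0 0 0 0 0" --pt "0 0 0 0 0"

```text
time: 19.3
ee_pos: [363.9, 180.7, 90.6]
tool_rot: [3.141, 0.0, -3.055]
force: [0.3, 0.3, -2.6]
width: 15.5
```

Run:
```python
from h import *
togo(363.5,181.4,73,185.05)
t=snap('top'); crop(t,120,290,180,290,4,'t14c'); crop(snap('scene'),290,430,200,320,5,'s14')
f=lambda u,v,z: onz(t,120+u/4-.4,180+v/4-.4,z)[:2].round(1)
np.savez('t14',**t)
```

```text
ee [363.9 180.7  90.6] yaw -175.01 turn toolz -0.06 shift mm [ 0.4  0.8 17.6] F [ 0.3  0.3 -2.6] w 15.5 t 19.3
```

View pics/t14c.png

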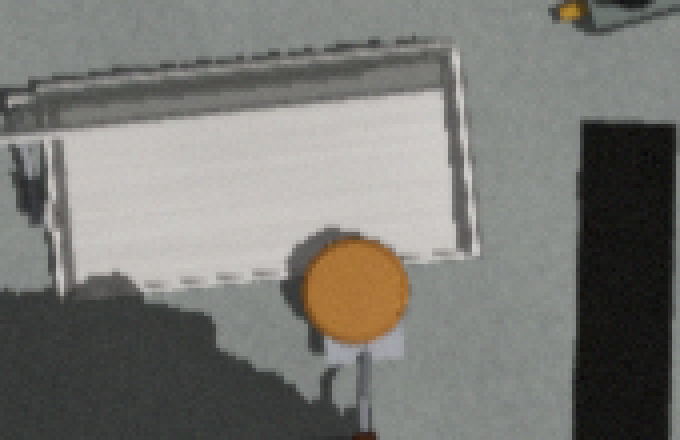

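View pics/s14.png

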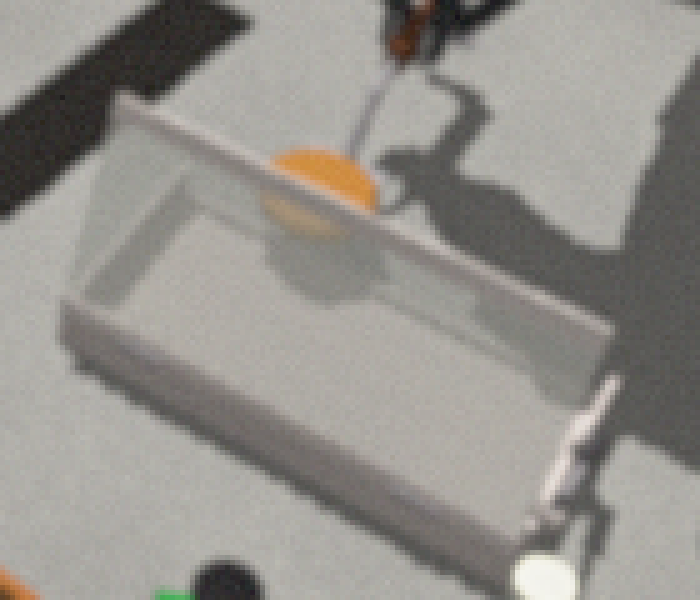

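Call:
apply_moves --pt "-0.003 0 0.003 0 0" --pt "-0.005 0 0.005 0 0" --pt "-0.005 0 0.005 0 0" --pt "-0.004 0 0.003 0 0" --pt "-0.002 0 0.001 0 0" --pt "-0.001 0 0 0 0" --pt "0 0 0 0 0" --pt "0 0 0 0 0"

```text
time: 20.2
ee_pos: [383.7, 182.4, 73.5]
tool_rot: [3.141, 0.0, -3.055]
force: [0.8, -0.7, -3.3]
width: 15.2
```

Run:
```python
from h import *
togo(363.5,181.4,73,185.05)
crop(snap('top'),120,290,180,290,4,'t15c'); crop(snap('scene'),290,430,200,320,5,'s15')
```

```text
ee [383.7 182.4  73.5] yaw -175.01 turn toolz -0.06 shift mm [20.2  0.8  0.5] F [ 0.8 -0.7 -3.3] w 15.2 t 20.2
```

View pics/s15.png

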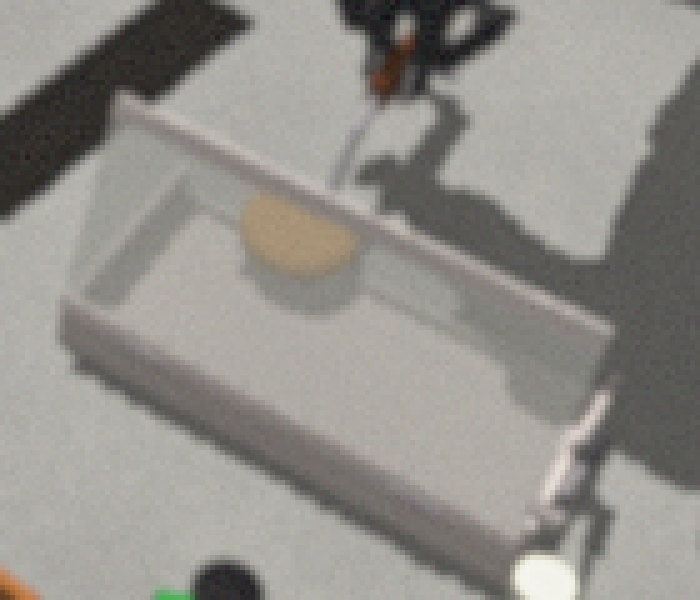

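Call:
apply_moves --pt "-0.008 0 0 0 0" --pt "-0.016 0 0 0 0" --pt "-0.024 0 0 0 0" --pt "-0.03 0 0 0 0" --pt "0.05 0 0 0 0" --pt "0.05 0 0 0 0" --pt "0.028 0 0 0 0" --pt "0 0 0 0 0"

```text
time: 21.1
ee_pos: [338.6, 178.7, 73.5]
tool_rot: [3.142, -0.001, -3.054]
force: [0.4, -0.5, -1.0]
width: 15.2
```

Run:
```python
from h import *
togo(363.5,181.4,73,185.05)
crop(snap('top'),120,290,180,290,4,'t16c'); crop(snap('scene'),290,430,200,320,5,'s16')
```

```text
ee [338.6 178.7  73.5] yaw -174.96 turn toolz -0.01 shift mm [-25.    0.5   0.5] F [ 0.4 -0.5 -1. ] w 15.2 t 21.1
```

View pics/t16c.png

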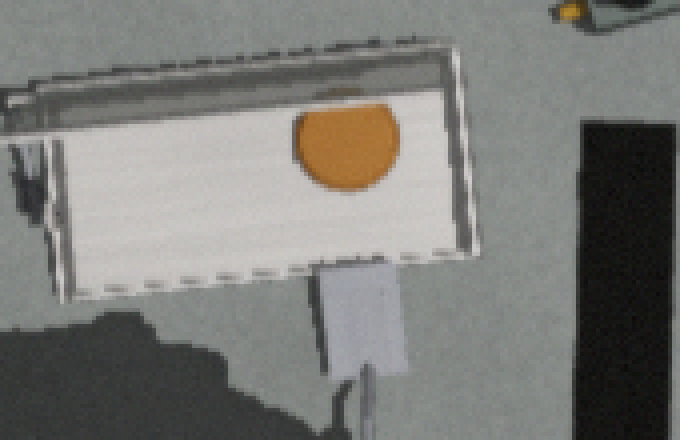

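View pics/s16.png

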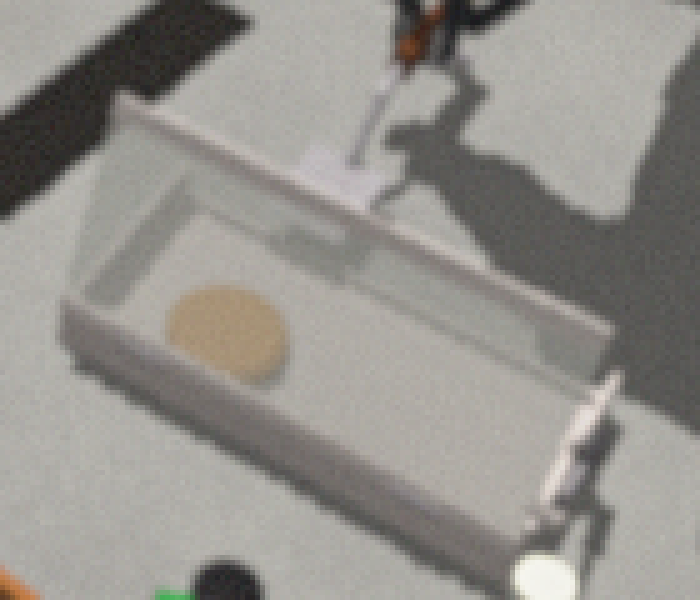

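Cake 1 is lying flat in the tin. I'll check that the grip hasn't slipped, then fetch cake 2.

Run:
```python
from h import *
t=snap('top')
f=lambda u,v,z: onz(t,120+u/4-.4,180+v/4-.4,z)[:2].round(1)
print('tip corners',f(318,268,19),f(397,263,19),'rear',f(330,378,20),f(407,372,20))
togo(403,-342.7,138,184.1)
# plate cake
h=cv2.cvtColor(t['img'],cv2.COLOR_RGB2HSV); m=(h[...,0]>8)&(h[...,0]<20)&(h[...,1]>110)&(h[...,2]>100);m[:,:300]=0;m[:,420:]=0;m[:170]=0
for b in blobs(m,60): print(b,onz(t,*b[1],36))
```

```text
tip corners [509.7 224.1] [511.9 167.4] rear [431.1 216.5] [433.9 161.4]
ee [341.9 178.7  74.5] yaw -175.02 turn toolz 0.88 shift mm [ -23.6 -524.5  -63.5] F [ 0.2 -0.5 -1.9] w 15.4 t 21.2
(np.int32(524), array([390.7, 207.2]), array([378, 195,  26,  26], dtype=int32)) [ 608.99693381 -327.84699424   36.        ]
```

Call:
apply_moves --pt "0 0 -0.02 0 0" --pt "0 0 -0.025 0 0" --pt "0 0 -0.02 0.9 0" --pt "-0.018 -0.021 0 0 0" --pt "-0.018 -0.021 0 0 0" --pt "-0.018 -0.021 0 0 0" --pt "-0.018 -0.021 0 0 0" --pt "0.0028 -0.04 0 0 0" --pt "0.0028 -0.04 0 0 0" --pt "0.0028 -0.04 0 0 0" --pt "0.0028 -0.04 0 0 0" --pt "0.0028 -0.04 0 0 0"

```text
time: 22.45
ee_pos: [419.5, -103.0, 139.2]
tool_rot: [-3.141, 0.001, -3.071]
force: [1.1, -0.6, -1.2]
width: 14.9
```

Call:
apply_moves --pt "0.0057 -0.04 0 0 0" --pt "0.0057 -0.04 0 0 0" --pt "0.0057 -0.04 0 0 0" --pt "0.0057 -0.04 0 0 0" --pt "0.0057 -0.04 0 0 0" --pt "0.0057 -0.04 0 0 0" --pt "0 0 0 0 0" --pt "0 0 0 0 0"

```text
time: 23.25
ee_pos: [401.7, -343.8, 138.3]
tool_rot: [3.141, -0.0, -3.072]
force: [0.3, 0.9, -1.7]
width: 14.9
```

Run:
```python
from h import *
togo(403,-342.7,98,184.1)
t=snap('top'); crop(t,300,440,170,290,5,'t17'); np.savez('t17',**t)
```

```text
ee [ 401.7 -343.8  138.3] yaw -176.03 turn toolz -0.13 shift mm [-1.4  1.  40.3] F [ 0.3  0.9 -1.7] w 14.9 t 23.2
```

View pics/t17.png

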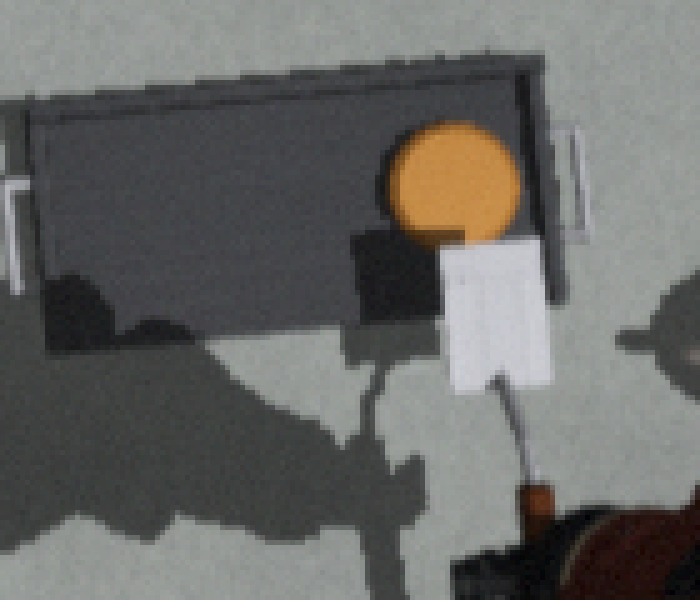

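Run:
```python
from h import *
t=dict(np.load('t17.npz'))
f=lambda u,v,z: onz(t,300+u/5-.4,170+v/5-.4,z)[:2]
a,b,c,d=f(440,244,85),f(541,237,85),f(450,392,85),f(551,384,85)
print(a,b,c,d); tip=(a+b)/2; rear=(c+d)/2; v=tip-rear; print('tip',tip,'yaw',np.degrees(np.arctan2(v[1],v[0])))
st=bot.read_state(); e=st['ee_pos'][:2]; yw=st['tool_rot'][2]+np.pi; u=np.array([np.cos(yw),np.sin(yw)]); n=np.array([-u[1],u[0]])
print('along',(tip-e)@u,'lat',(tip-e)@n)
```

```text
[ 575.06559462 -307.01057076] [ 577.6024804  -363.12592882] [ 493.39576709 -309.47352535] [ 496.42413857 -365.4082814 ]
tip [ 576.33403751 -335.06824979] yaw 1.6690955710824222
along 174.57295807483217 lat -4.549378907293402
```

Run:
```python
from h import *
s=snap('wrist','w17'); sc=snap('scene','s17'); crop(sc,180,330,120,240,5,'s17c')
```

```text
(no output)
```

View pics/w17.png

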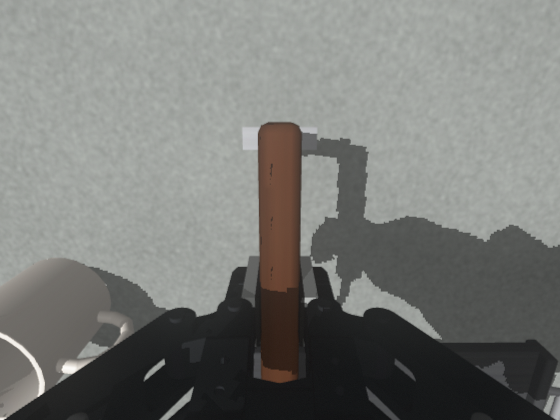

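View pics/s17c.png

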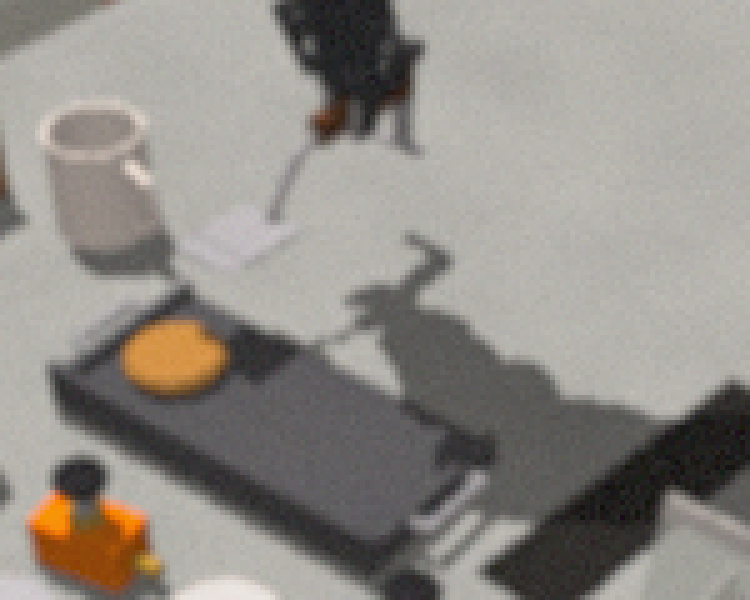

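Call:
apply_moves --pt "0.007 0.001 0 0 0" --pt "0.007 0.001 0 0 0" --pt "0 0 0.02 0 0" --pt "0 0 0.025 0 0" --pt "0 0 0.008 0 0" --pt "0 0 0 0 0" --pt "0 0 0 0 0"

```text
time: 24.1
ee_pos: [387.8, -341.6, 86.8]
tool_rot: [-3.141, 0.001, -3.07]
force: [1.0, -0.3, -1.0]
width: 15.2
```

Run:
```python
from h import *
togo(403,-342.7,76,184.1)
t=snap('top'); crop(t,340,430,180,280,7,'t18'); np.savez('t18',**t)
sc=snap('scene'); crop(sc,180,330,150,240,5,'s18c')
```

```text
ee [ 387.8 -341.6   86.8] yaw -175.91 turn toolz -0.01 shift mm [-15.1  -2.2  10.8] F [ 1.  -0.3 -1. ] w 15.2 t 24.1
```

View pics/t18.png

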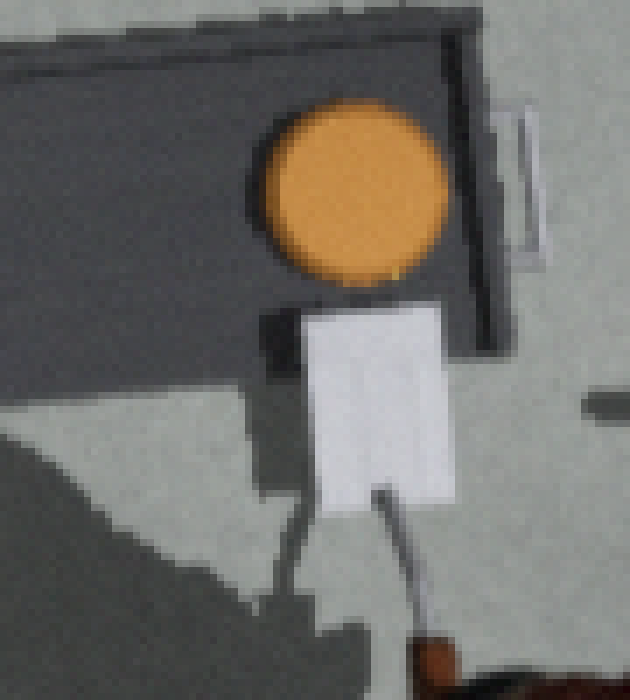

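View pics/s18c.png

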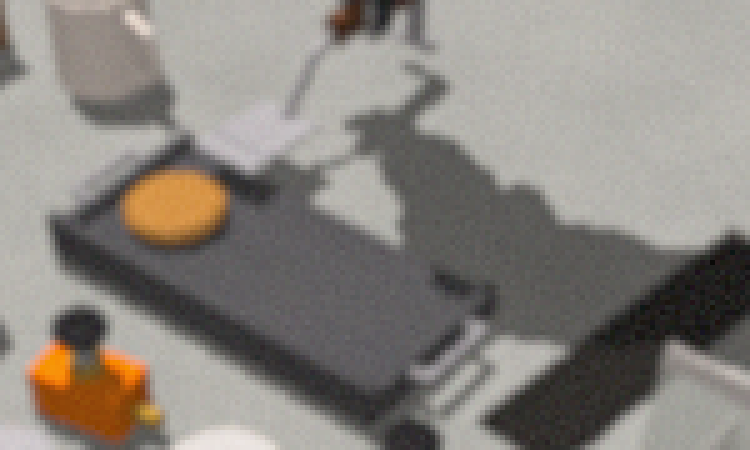

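Call:
apply_moves --pt "0 0.0015 0.006 0 0" --pt "0 0 0.003 0 0" --pt "0 0 0 0 0" --pt "0 0 0 0 0"

```text
time: 24.6
ee_pos: [387.5, -339.8, 76.7]
tool_rot: [3.141, -0.0, -3.07]
force: [-0.3, -0.4, -1.5]
width: 15.1
```

Call:
apply_moves --pt "0 0 0.001 0 0" --pt "0 0 0 0 0" --pt "0 0 0 0 0"

```text
time: 24.9
ee_pos: [387.6, -339.9, 75.9]
tool_rot: [3.142, 0.0, -3.07]
force: [1.0, 0.3, -2.5]
width: 14.9
```

Call:
apply_moves --pt "0 0 0.001 0 0" --pt "0 0 0 0 0" --pt "0 0 0 0 0"

```text
time: 25.2
ee_pos: [387.5, -339.8, 74.8]
tool_rot: [3.141, 0.0, -3.07]
force: [0.6, -0.3, -1.5]
width: 15.0
```

Run:
```python
from h import *
togo(403,-342.7,76,184.1)
t=snap('top'); crop(t,340,430,180,280,7,'t19'); np.savez('t18',**t)
sc=snap('scene'); crop(sc,180,280,150,220,7,'s19c')
```

```text
ee [ 387.5 -339.8   74.8] yaw -175.92 turn toolz -0.02 shift mm [-15.2  -4.   -1.2] F [ 0.6 -0.3 -1.5] w 15.0 t 25.2
```

View pics/s19c.png

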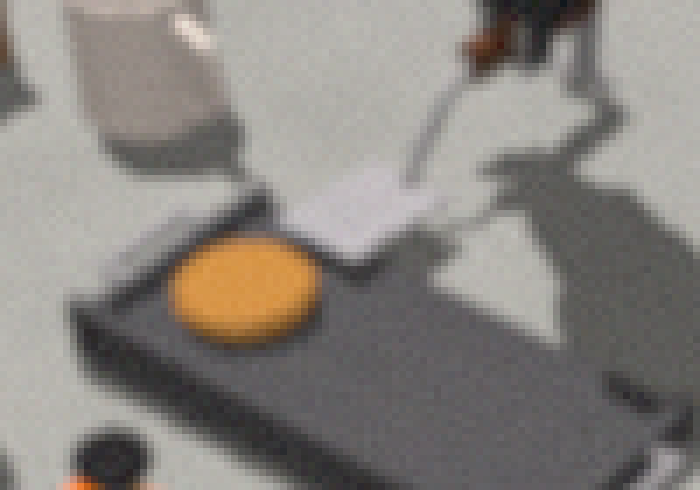

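View pics/t19.png

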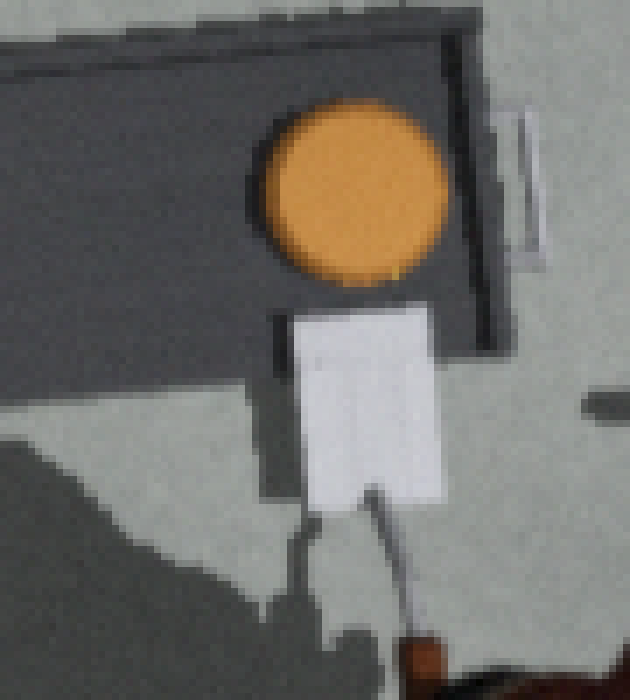

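Run:
```python
from h import *
t=snap('top');s=snap('scene')
T=lambda u,v:(340+u/7-.4,180+v/7-.4); S=lambda u,v:(180+u/7-.4,150+v/7-.4)
for n,a,b in[('tip+y',(295,322),(352,258)),('tip-y',(429,309),(279,211)),('rear+y',(307,512),(435,197)),('rear-y',(442,500),(373,163)),('cake',(357,194),(245,280))]: print(n,tri(t,T(*a),s,S(*b)))
```

```text
tip+y (array([ 557.36022175, -301.92437392,   29.05088289]), np.float64(0.7202440623603997))
tip-y (array([ 560.62230774, -355.04593682,   35.21858954]), np.float64(0.9822933016301413))
rear+y (array([ 482.15158814, -308.71666021,   22.36216292]), np.float64(9.237040528998609))
rear-y (array([ 483.10329684, -361.86830049,   20.28242099]), np.float64(1.255359481729483))
cake (array([ 609.09208357, -328.76111123,   31.19110163]), np.float64(0.3301067957539695))
```

The views disagree with a level blade. The tip sits about 10 mm higher than the rear, so the flick pitched the spatula in the grip. I'll set it down on the mat to level it and take a fresh grip.

Call:
apply_moves --pt "0 0 -0.025 0 0" --pt "0 0 -0.03 0 0" --pt "-0.0057 0.038 0 0 0" --pt "-0.0057 0.038 0 0 0" --pt "-0.0057 0.038 0 0 0" --pt "-0.0057 0.038 0 0 0" --pt "-0.0057 0.038 0 0 0" --pt "-0.0057 0.038 0 0 0" --pt "-0.0057 0.038 0 0 0" --pt "-0.0057 0.038 0 0 0" --pt "-0.0057 0.038 0 6.2 0" --pt "0 0 0 0 0"

```text
time: 26.6
ee_pos: [414.1, 8.6, 130.0]
tool_rot: [3.14, 0.0, 3.104]
force: [-0.0, -0.0, -1.6]
width: 14.7
```

Run:
```python
from h import *
togo(414,4,80,178)
t=snap('top'); crop(t,240,320,190,320,5,'t20')
```

```text
ee [414.1   8.6 130. ] yaw 177.87 turn toolz -0.13 shift mm [-0.1 -4.6 50. ] F [-0.  -0.  -1.6] w 14.7 t 26.6
```

View pics/t20.png

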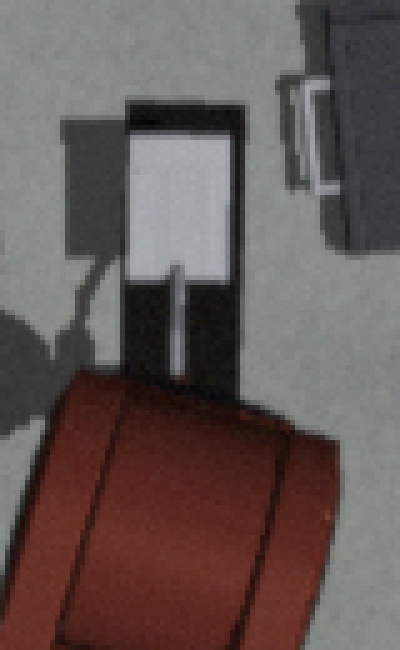

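Call:
apply_moves --pt "0 -0.0045 0.02 0 0" --pt "0 0 0.02 0 0" --pt "0 0 0.01 0 0" --pt "0 0 0.006 0 0" --pt "0 0 0 0 0" --pt "0 0 0 0 0"

```text
time: 27.25
ee_pos: [414.5, 0.1, 74.5]
tool_rot: [-3.141, 0.001, 3.105]
force: [-0.4, -0.4, -1.4]
width: 15.2
```

Call:
apply_moves --pt "0 0 0.003 0 0" --pt "0 0 0.003 0 0" --pt "0 0 0.002 0 0" --pt "0 0 0 0 0" --pt "0 0 0 0 0"

```text
time: 27.75
ee_pos: [415.1, 0.3, 66.8]
tool_rot: [-3.141, 0.002, 3.105]
force: [1.9, 0.7, 5.2]
width: 15.1
```

Call:
apply_moves --pt "0 0.002 -0.003 0 0" --pt "0 0.0015 0 0 0" --pt "0 0 0.003 0 0" --pt "0 0 0.002 0 0" --pt "0 0 0.002 0 0" --pt "0 0 0 0 0"

```text
time: 28.35
ee_pos: [416.5, 3.6, 63.5]
tool_rot: [-3.141, 0.005, 3.105]
force: [4.9, 1.2, 9.6]
width: 15.3
```

Run:
```python
from h import *
togo(414,4,58.5,178)
s=snap('wrist','w21'); crop(snap('scene'),260,360,150,250,6,'s21')
```

```text
ee [416.5   3.6  63.5] yaw 177.89 turn toolz -0.11 shift mm [2.5 0.4 5. ] F [4.9 1.2 9.6] w 15.3 t 28.4
```

View pics/s21.png

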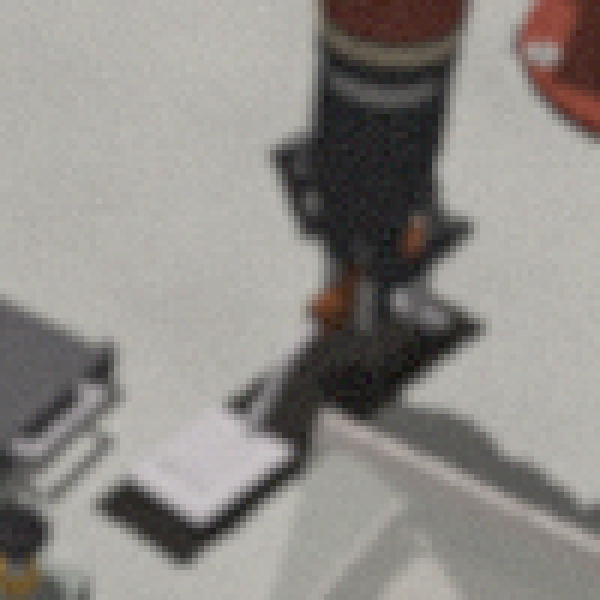

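Call:
apply_moves --pt "0 0 0.002 0 0" --pt "0 0 0.002 0 0" --pt "0 0 0 0 0.016" --pt "0 0 0 0 0.02" --pt "0 0 0 0 0.03" --pt "0 0 0 0 0.05" --pt "0 0 0 0 0.085" --pt "0 0 0 0 0.085" --pt "0 0 -0.03 0 0.085" --pt "0 0 -0.04 0 0.085" --pt "0 0 0 0 0.085" --pt "0 0 0 0 0.085"

```text
time: 29.65
ee_pos: [415.0, 3.7, 128.6]
tool_rot: [-3.141, 0.002, 3.105]
force: [-0.0, -0.0, -1.3]
width: 85.3
```

Run:
```python
from h import *
togo(414,4,58.5,178)
s=snap('wrist','w22');crop(snap('scene'),260,360,150,250,6,'s22')
h=cv2.cvtColor(s['img'],cv2.COLOR_RGB2HSV)
hm=((h[...,1]>110)&((h[...,0]<12)|(h[...,0]>172))&(h[...,2]>50)).astype(np.uint8); hm[:,:240]=0;hm[:,330:]=0
c=max(cv2.findContours(hm,cv2.RETR_EXTERNAL,cv2.CHAIN_APPROX_NONE)[0],key=len); b=cv2.boxPoints(cv2.minAreaRect(c)); print([onz(s,*p,67+3)[:2].round(1) for p in b])
```

```text
ee [415.    3.7 128.6] yaw 177.89 turn toolz -0.11 shift mm [ 1.   0.2 70.1] F [-0.  -0.  -1.3] w 85.3 t 29.6
[array([347.3,  -1.5]), array([347.8,  12.6]), array([419.7,  10.9]), array([419.1,  -5. ])]
```

View pics/w22.png

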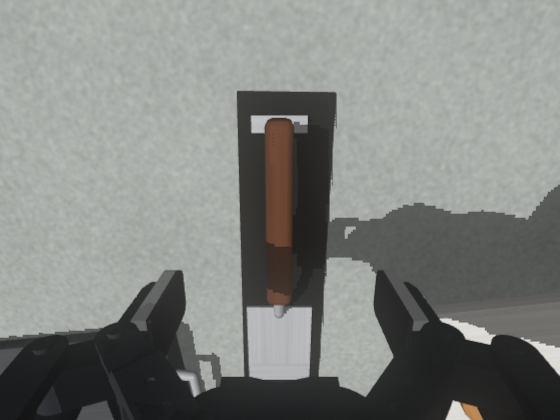

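View pics/s22.png

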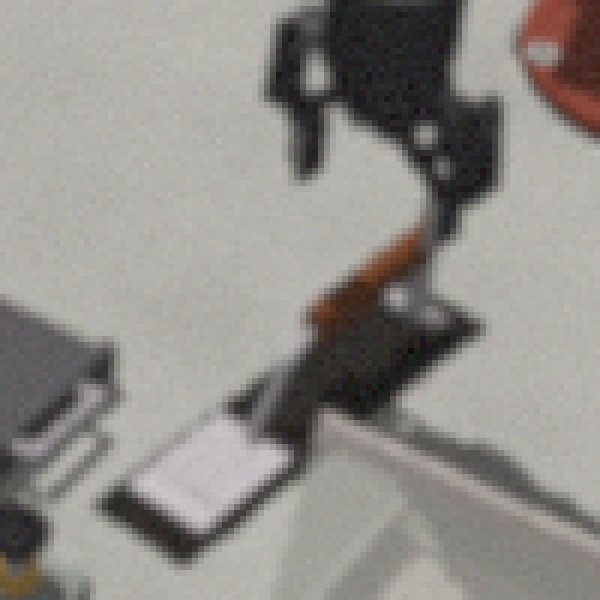

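Call:
apply_moves --pt "-0.005 0.0005 0 0 0.085" --pt "-0.005 0.0005 0 0 0.085" --pt "0 0 0.03 0 0.085" --pt "0 0 0.025 0 0.085" --pt "0 0 0.015 0 0.085" --pt "0 0 0 0 0.085" --pt "0 0 0 0 0.05" --pt "0 0 0 0 0.02" --pt "0 0 0 0 0" --pt "0 0 0 0 0" --pt "0 0 0 0 0" --pt "0 0 0 0 0"

```text
time: 30.95
ee_pos: [424.7, 4.4, 58.3]
tool_rot: [-3.141, 0.001, 3.105]
force: [0.7, 0.6, 3.6]
width: 15.2
```

Call:
apply_moves --pt "0 0 -0.005 0 0" --pt "0 0 -0.015 0 0" --pt "0 0 -0.03 0 0" --pt "0 0 -0.03 0 0" --pt "0 0 0 0 0" --pt "0 0 0 0 0"

```text
time: 31.55
ee_pos: [424.6, 4.5, 138.2]
tool_rot: [-3.141, 0.001, 3.105]
force: [1.0, -0.2, -3.2]
width: 15.1
```

Run:
```python
from h import *
togo(403,-342.7,138,184.1)
s=snap('wrist','w23'); np.savez('w23',**s)
t=snap('top'); crop(t,240,320,190,320,5,'t23')
```

```text
ee [424.6   4.5 138.2] yaw 177.88 turn toolz -6.22 shift mm [ 4.640e+01 -3.448e+02  2.000e-01] F [ 1.  -0.2 -3.2] w 15.1 t 31.6
```

View pics/w23.png

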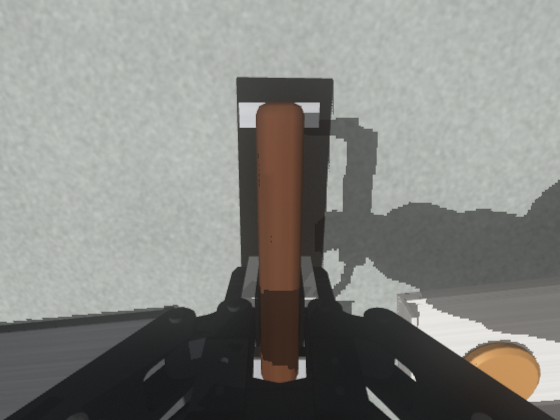

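Call:
apply_moves --pt "0 0 0 -6.2 0" --pt "0.002 -0.012 0 0 0" --pt "0.003 -0.024 0 0 0" --pt "0.005 -0.034 0 0 0" --pt "0.005 -0.036 0 0 0" --pt "0.006 -0.041 0 0 0" --pt "0.006 -0.041 0 0 0" --pt "0.006 -0.041 0 0 0" --pt "0.005 -0.036 0 0 0" --pt "0.005 -0.034 0 0 0" --pt "0.003 -0.024 0 0 0" --pt "0.002 -0.015 0 0 0"

```text
time: 32.85
ee_pos: [399.3, -337.9, 136.8]
tool_rot: [3.14, -0.001, -3.074]
force: [0.3, 0.2, -1.5]
width: 15.1
```

Call:
apply_moves --pt "0 -0.006 0.01 0 0" --pt "0 0 0.02 0 0" --pt "0 0 0.01 0 0" --pt "0 0 0 0 0" --pt "0 0 0 0 0" --pt "0 0 0 0 0"

```text
time: 33.45
ee_pos: [401.4, -342.0, 98.7]
tool_rot: [-3.141, 0.001, -3.07]
force: [0.6, -0.2, -2.3]
width: 15.0
```

Run:
```python
from h import *
togo(401,-342.9,76,184.1)
t=snap('top'); crop(t,340,430,180,280,7,'t24'); np.savez('t18',**t)
sc=snap('scene'); crop(sc,180,280,150,220,7,'s24')
```

```text
ee [ 401.4 -342.    98.7] yaw -175.89 turn toolz 0.01 shift mm [ 0.4 -0.8 22.7] F [ 0.6 -0.2 -2.3] w 15.0 t 33.5
```

View pics/t24.png

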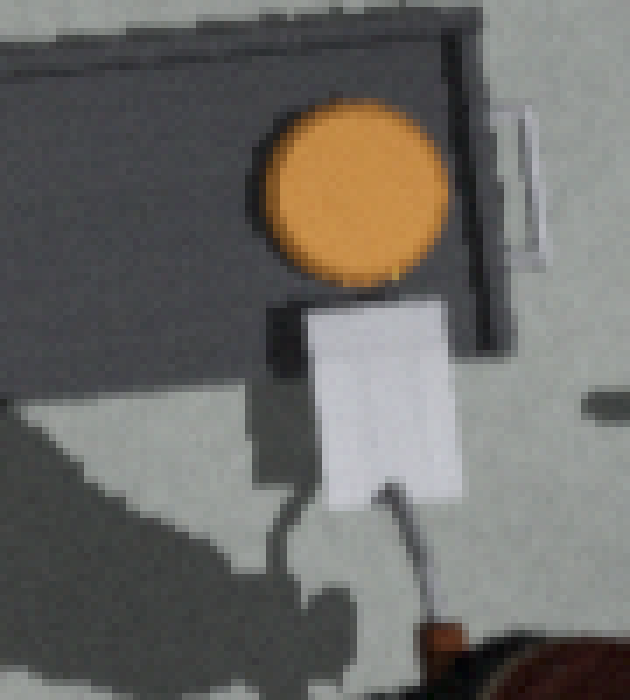

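View pics/s24.png

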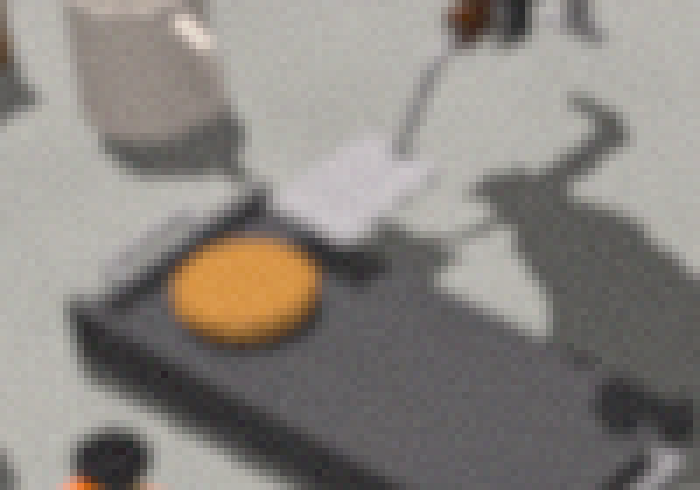

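Call:
apply_moves --pt "0 0.001 0.012 0 0" --pt "0 0 0.009 0 0" --pt "0 0 0.001 0 0" --pt "0 0 0 0 0" --pt "0 0 0 0 0"

```text
time: 34.05
ee_pos: [400.8, -340.9, 75.8]
tool_rot: [3.141, -0.0, -3.07]
force: [-0.5, -0.4, -1.5]
width: 15.2
```

Call:
apply_moves --pt "0 0 0.0008 0 0" --pt "0 0 0 0 0" --pt "0 0 0 0 0"

```text
time: 34.35
ee_pos: [400.9, -341.0, 75.2]
tool_rot: [-3.142, 0.0, -3.07]
force: [-0.3, -0.4, -0.9]
width: 15.0
```

Call:
apply_moves --pt "-0.008 0 0 0 0" --pt "-0.008 0 0 0 0" --pt "-0.008 0 0 0 0" --pt "-0.008 0 0 0 0" --pt "-0.008 0 0 0 0" --pt "0 0 0 0 0"

```text
time: 34.95
ee_pos: [442.0, -338.0, 75.1]
tool_rot: [-3.142, 0.001, -3.069]
force: [0.8, 0.0, 0.2]
width: 15.4
```

Call:
apply_moves --pt "-0.005 0 0 0 0" --pt "-0.005 0 0 0 0" --pt "-0.005 0 0 0 0" --pt "-0.005 0 0 0 0" --pt "-0.005 0 0 0 0" --pt "0 0 0 0 0"

```text
time: 35.55
ee_pos: [466.5, -336.3, 75.0]
tool_rot: [3.142, 0.001, -3.07]
force: [0.8, -0.2, 0.1]
width: 15.3
```

Run:
```python
from h import *
togo(401,-342.9,76,184.1)
t=snap('top'); crop(t,340,430,180,280,6,'t25')
sc=snap('scene'); crop(sc,180,280,150,220,6,'s25')
```

```text
ee [ 466.5 -336.3   75. ] yaw -175.89 turn toolz 0.01 shift mm [65.9 -1.9 -1. ] F [ 0.8 -0.2  0.1] w 15.3 t 35.5
```

View pics/t25.png

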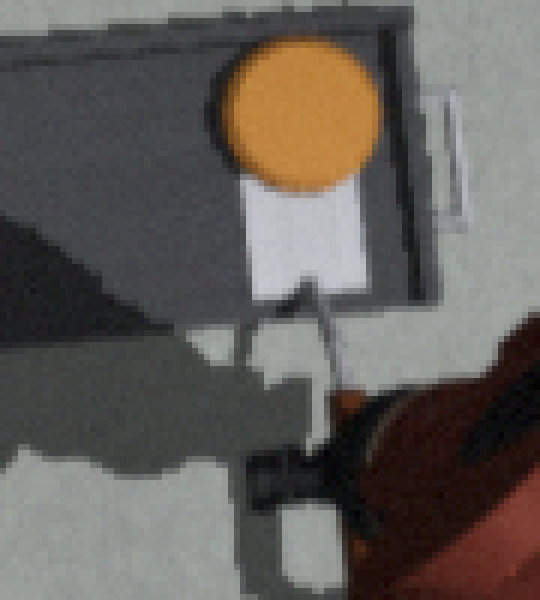

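View pics/s25.png

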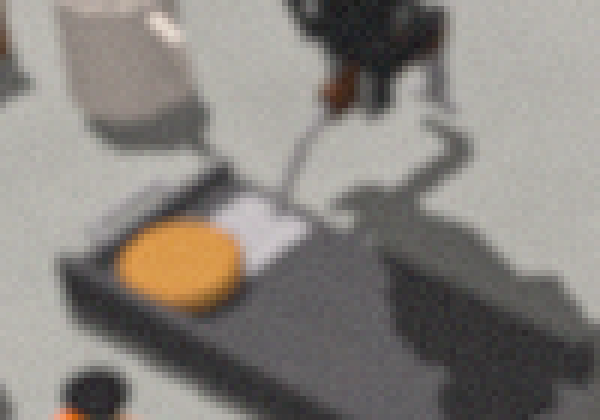

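Call:
apply_moves --pt "-0.005 0 0 0 0" --pt "-0.005 0 0 0 0" --pt "-0.005 0 0 0 0" --pt "-0.005 0 0 0 0" --pt "-0.005 0 0 0 0" --pt "-0.005 0 0 0 0" --pt "0 0 0 0 0"

```text
time: 36.35
ee_pos: [496.5, -334.1, 75.0]
tool_rot: [3.141, 0.001, -3.07]
force: [0.2, -0.1, 0.9]
width: 15.3
```

Run:
```python
from h import *
togo(401,-342.9,76,184.1)
t=snap('top'); crop(t,340,430,180,280,6,'t26')
```

```text
ee [ 496.5 -334.1   75. ] yaw -175.89 turn toolz 0.01 shift mm [95.9 -2.  -1. ] F [ 0.2 -0.1  0.9] w 15.3 t 36.4
```

View pics/t26.png

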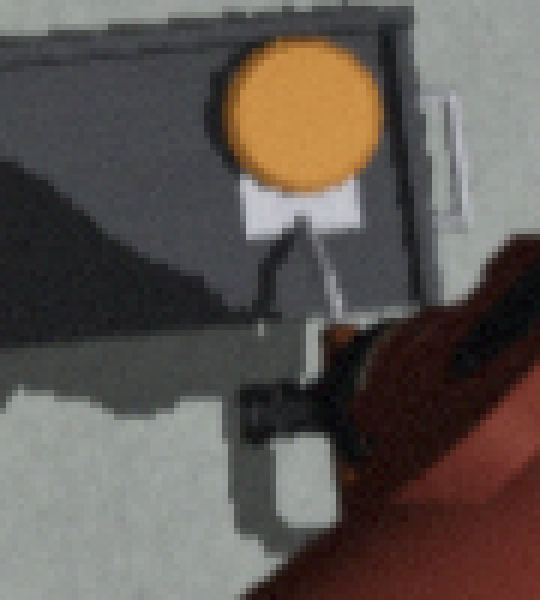

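Call:
apply_moves --pt "-0.005 0 0 0 0" --pt "-0.003 0 0 0 0" --pt "0 0 0 0 0" --pt "0 0 -0.003 0 0" --pt "0 0 -0.005 0 0" --pt "0 0 -0.008 0 0" --pt "0 0 -0.012 0 0" --pt "0 0 -0.012 0 0" --pt "0 0 -0.012 0 0" --pt "0 0 -0.008 0 0" --pt "0 0 -0.004 0 0" --pt "0 0 0 0 0"

```text
time: 37.6
ee_pos: [503.9, -333.9, 139.8]
tool_rot: [-3.141, 0.001, -3.07]
force: [0.8, 0.4, -2.3]
width: 15.0
```

Run:
```python
from h import *
c=np.array([577.9,265.5]); a=np.radians(5.05); R=np.array([[np.cos(a),-np.sin(a)],[np.sin(a),np.cos(a)]])
p=c+R@np.array([-61+20-162,62]); print(p)
togo(*p,138,185.05)
t=snap('top'); crop(t,340,430,180,280,6,'t27');sc=snap('scene'); crop(sc,180,280,150,220,6,'s27')
```

```text
[370.2304397  309.39024636]
ee [ 503.9 -333.9  139.8] yaw -175.91 turn toolz -0.96 shift mm [ 76.5 652.6   1.8] F [ 0.8  0.4 -2.3] w 15.0 t 37.6
```

View pics/t27.png

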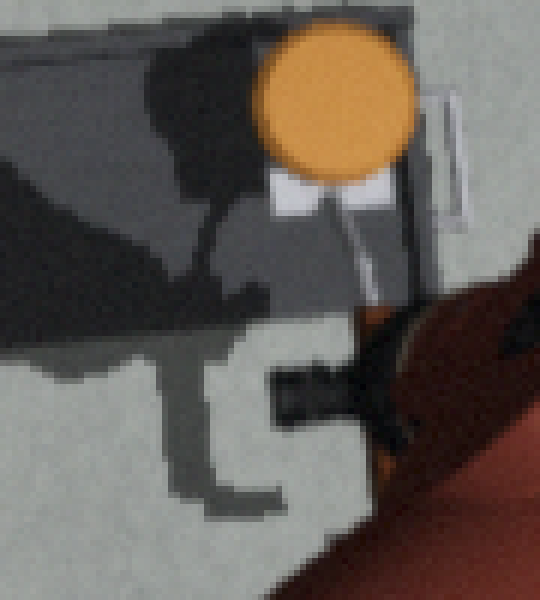

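View pics/s27.png

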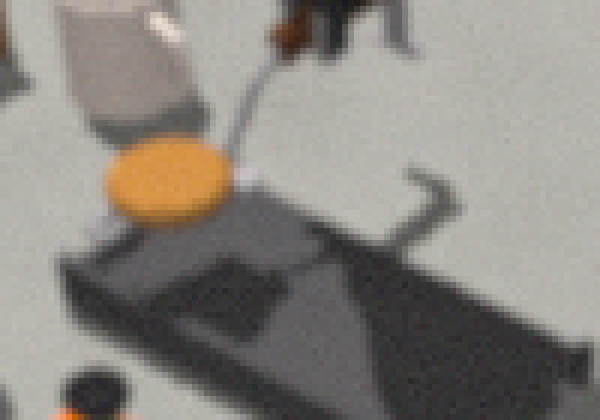

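Call:
apply_moves --pt "0.001 0.004 0 0 0" --pt "0.001 0.008 0 0 0" --pt "0.002 0.012 0 0 0" --pt "0.002 0.016 0 0 0" --pt "0.003 0.02 0 0 0" --pt "0.003 0.024 0 0 0" --pt "0.003 0.024 0 0 0" --pt "0.003 0.024 0 0 0" --pt "0.003 0.024 0 0 0" --pt "0.003 0.024 0 0 0" --pt "0.003 0.024 0 0 0" --pt "0.003 0.024 0 0 0"

```text
time: 38.9
ee_pos: [456.7, -106.5, 138.8]
tool_rot: [3.141, 0.0, -3.07]
force: [0.1, 0.4, -2.0]
width: 15.1
```

Call:
apply_moves --pt "0.003 0.024 0 0 0" --pt "0.003 0.024 0 0 0" --pt "0.003 0.024 0 0 0" --pt "0.003 0.024 0 0 0" --pt "0.003 0.024 0 0 0" --pt "0.003 0.024 0 0 0" --pt "0.003 0.024 0 0 0" --pt "0.003 0.024 0 0 0" --pt "0.003 0.024 0 0 0" --pt "0.003 0.024 0 0 0" --pt "0.003 0.024 0 0 0" --pt "0.003 0.024 0 0 0"

```text
time: 40.1
ee_pos: [399.9, 177.7, 138.9]
tool_rot: [3.141, 0.0, -3.07]
force: [-0.3, 0.1, -1.9]
width: 15.1
```

Call:
apply_moves --pt "0.003 0.024 0 0 0" --pt "0.003 0.024 0 0 0" --pt "0.003 0.02 0 0 0" --pt "0.003 0.02 0 0 0" --pt "0.003 0.016 0 0 0" --pt "0.002 0.012 0 0 0" --pt "0.001 0.008 0 0 0" --pt "0 0.006 0 0 0" --pt "0 0.004 0 0 0" --pt "0 0 0 -0.9 0" --pt "0 0 0 0 0"

```text
time: 41.2
ee_pos: [373.7, 308.4, 139.1]
tool_rot: [-3.141, -0.0, -3.054]
force: [0.2, -0.9, -2.6]
width: 14.9
```

Run:
```python
from h import *
togo(370.2,309.4,73,185.05)
t=snap('top'); crop(t,100,270,180,300,4,'t28');sc=snap('scene'); crop(sc,290,430,200,320,5,'s28')
```

```text
ee [373.7 308.4 139.1] yaw -174.99 turn toolz -0.04 shift mm [ 3.4  1.3 66.1] F [ 0.2 -0.9 -2.6] w 14.9 t 41.2
```

View pics/t28.png

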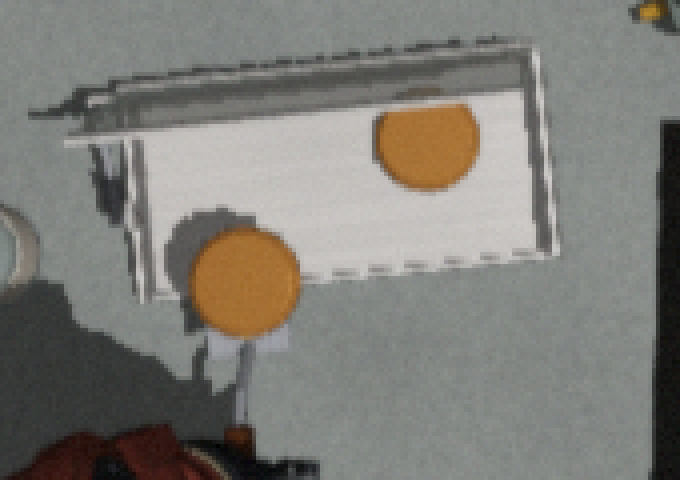

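Call:
apply_moves --pt "0 0 0.004 0 0" --pt "0 0 0.008 0 0" --pt "0 0 0.012 0 0" --pt "0 0 0.014 0 0" --pt "0 0 0.012 0 0" --pt "0 0 0.008 0 0" --pt "0 0 0.005 0 0" --pt "0 0 0.002 0 0" --pt "0 0 0 0 0" --pt "0 0 0 0 0"

```text
time: 42.3
ee_pos: [373.9, 308.9, 74.6]
tool_rot: [3.141, 0.001, -3.055]
force: [0.3, 0.3, -3.1]
width: 15.8
```

Call:
apply_moves --pt "-0.008 0 0 0 0" --pt "-0.016 0 0 0 0" --pt "-0.024 0 0 0 0" --pt "-0.03 0 0 0 0" --pt "0.05 0 0 0 0" --pt "0.05 0 0 0 0" --pt "0.035 0 0 0 0" --pt "0.015 0 0 0 0" --pt "0 0 0 0 0"

```text
time: 43.2
ee_pos: [301.1, 302.8, 74.5]
tool_rot: [3.141, 0.001, -3.053]
force: [0.3, -0.1, -1.5]
width: 15.1
```

Run:
```python
from h import *
togo(370.2,309.4,73,185.05)
t=snap('top'); crop(t,100,270,180,300,4,'t29');sc=snap('scene'); crop(sc,290,430,200,320,5,'s29')
```

```text
ee [301.1 302.8  74.5] yaw -174.93 turn toolz 0.02 shift mm [-69.4   0.5   1.5] F [ 0.3 -0.1 -1.5] w 15.1 t 43.2
```

View pics/t29.png

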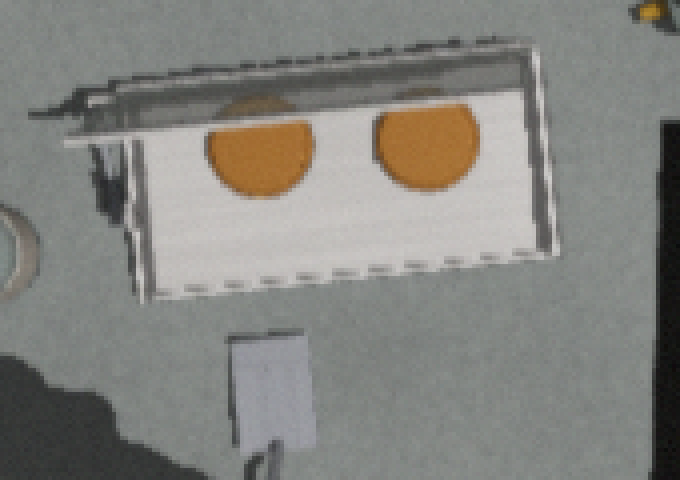

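View pics/s29.png

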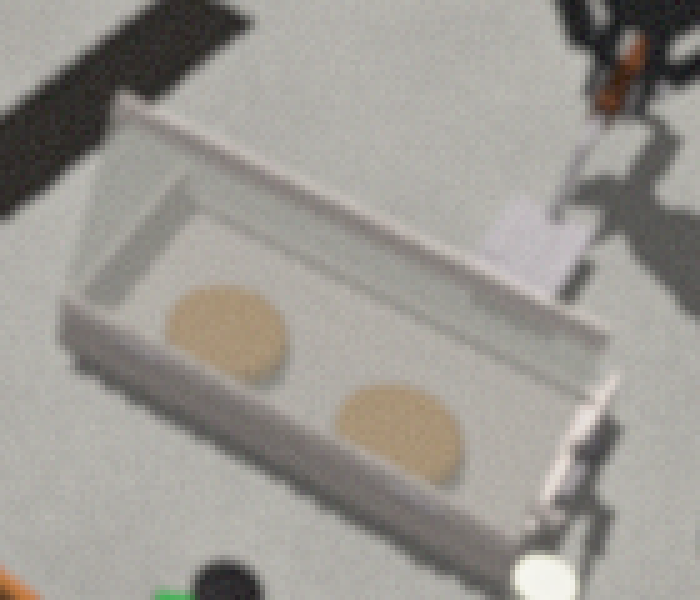

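Both cakes are flat in the tin. Now the spatula goes back to its mat.

Call:
apply_moves --pt "0 0 -0.02 0 0" --pt "0 0 -0.03 0 0" --pt "0 0 -0.015 0 0" --pt "-0.01 -0.011 0 0 0" --pt "-0.02 -0.025 0 0 0" --pt "-0.02 -0.025 0 0 0" --pt "-0.02 -0.025 0 0 0" --pt "-0.02 -0.025 0 0 0" --pt "0 -0.03 0 0 0" --pt "0 -0.03 0 0 0" --pt "0 -0.03 0 0 0" --pt "0 -0.03 0 0 0"

```text
time: 44.5
ee_pos: [412.4, 78.4, 139.1]
tool_rot: [-3.141, 0.001, -3.055]
force: [0.0, 0.5, -2.0]
width: 15.5
```

Call:
apply_moves --pt "0 -0.03 0 0 0" --pt "0 -0.025 0 0 0" --pt "0 -0.015 0 0 0" --pt "0 -0.008 0 0 0" --pt "0 0 0 3.5 0" --pt "0 0 0 3.5 0" --pt "0 0 0 0 0" --pt "0 0 0 0 0"

```text
time: 45.3
ee_pos: [418.6, 2.5, 139.1]
tool_rot: [3.141, 0.0, 3.108]
force: [-0.4, 1.6, -1.4]
width: 15.3
```

Run:
```python
from h import *
togo(418,4,80,178)
s=snap('wrist','w30'); t=snap('top'); crop(t,230,330,190,320,5,'t30'); crop(snap('scene'),250,370,140,250,6,'s30')
```

```text
ee [418.6   2.5 139.1] yaw 178.1 turn toolz 0.1 shift mm [ 0.6  1.5 59.1] F [-0.4  1.6 -1.4] w 15.3 t 45.3
```

View pics/w30.png

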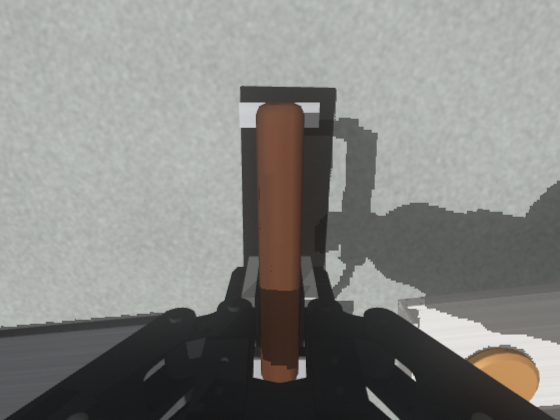

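View pics/t30.png

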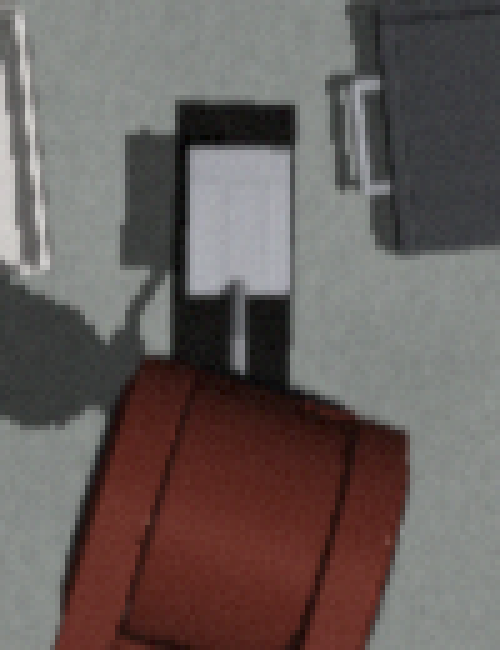

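View pics/s30.png

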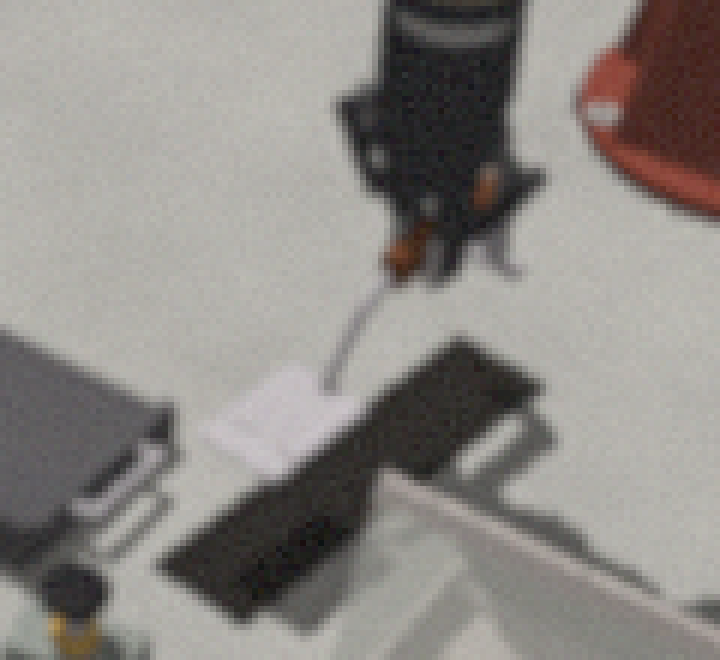

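Call:
apply_moves --pt "-0.004 0.0005 0.01 0.4 0" --pt "-0.0045 0.0005 0.02 0 0" --pt "0 0 0.025 0 0" --pt "0 0 0.015 0 0" --pt "0 0 0.006 0 0" --pt "0 0 0 0 0" --pt "0 0 0.002 0 0" --pt "0 0 0.002 0 0" --pt "0 0 0 0 0" --pt "0 0 0 0 0"

```text
time: 46.45
ee_pos: [427.1, 3.0, 59.4]
tool_rot: [-3.142, 0.001, 3.099]
force: [0.5, -0.3, -1.7]
width: 15.2
```

Call:
apply_moves --pt "0 0 0.001 0 0" --pt "0 0 0 0 0.016" --pt "0 0 0 0 0.022" --pt "0 0 0 0 0.035" --pt "0 0 0 0 0.06" --pt "0 0 0 0 0.085" --pt "0 0 0 0 0.085" --pt "0 0 -0.02 0 0.085" --pt "0 0 -0.04 0 0.085" --pt "0 0 -0.05 0 0.085" --pt "0 0 -0.05 0 0.085" --pt "0 0 0 0 0.085"

```text
time: 47.65
ee_pos: [429.4, 2.3, 224.9]
tool_rot: [-3.139, 0.009, 3.099]
force: [1.0, 0.8, 0.2]
width: 84.9
```

Run:
```python
from h import *
togo(427,3,240,177.5)
s=snap('wrist','w31'); crop(snap('scene'),250,370,140,250,6,'s31')
t=snap('top'); crop(t,100,270,150,280,4,'t31')
```

```text
ee [429.4   2.3 224.9] yaw 177.59 turn toolz 0.09 shift mm [  2.4   0.6 -15.1] F [1.  0.8 0.2] w 84.9 t 47.6
```

View pics/w31.png

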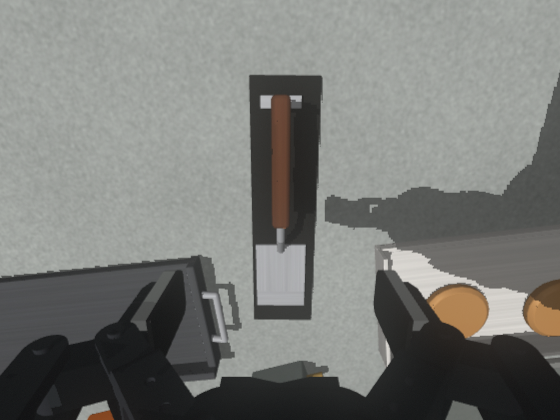

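View pics/t31.png

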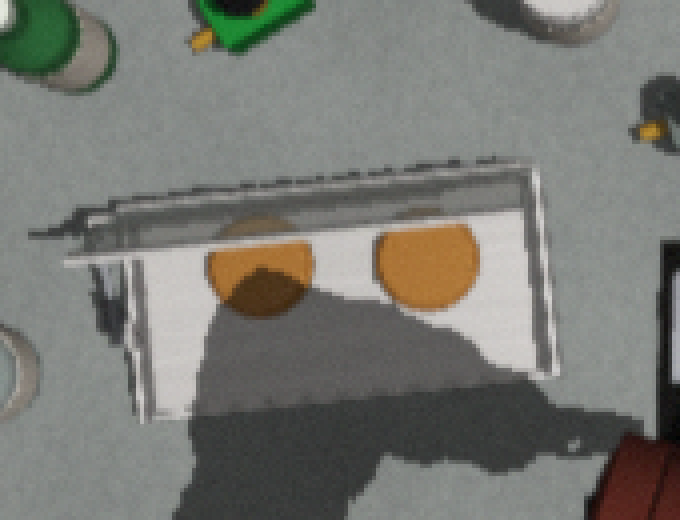

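Run:
```python
from h import *
t=snap('top')
print('edge',onz(t,116,215.3,177)[:2],onz(t,231,202.3,177)[:2])
c=np.array([577.9,265.5]); a=np.radians(5.05); R=np.array([[np.cos(a),-np.sin(a)],[np.sin(a),np.cos(a)]])
W=lambda x,y:c+R@np.array([x,y])
print('pred edge',W(29,148),W(29,-148), 'hinge',W(76,0))
print('pred px hinge ends',proj(t,[*W(76,148),40]),proj(t,[*W(76,-148),40]),'near lip',proj(t,[*W(-75,150),12]),proj(t,[*W(-75,-150),12]))
for th in(1.25,1.0,.8,.6,.4,.2,0):
    x=76-130*np.cos(th)+4*np.sin(th)+11; z=36+130*np.sin(th)+4*np.cos(th)
    print(th,np.round([x,z+22],1),W(x,-10).round(1))
togo(*W(85,-10),230,185.05)
```

```text
edge [595.87025678 411.82098168] [622.41304557 116.22633877]
pred edge [593.75972168 415.47822918] [619.81513746 120.62722391] hinge [653.60498784 272.18990405]
pred px hinge ends [128.44190766 202.2218835 ] [232.07879868 190.69556036] near lip [135.49551665 255.02192926] [239.17145612 243.29871087]
1.25 [ 49.8 182.6] [628.4 259.9]
1.0 [ 20.1 169.6] [598.8 257.3]
0.8 [ -0.7 154. ] [578.1 255.5]
0.6 [-18.  134.7] [560.8 254. ]
0.4 [-31.2 112.3] [547.7 252.8]
0.2 [-39.6  87.7] [539.3 252.1]
0 [-43.  62.] [535.9 251.8]
ee [426.4   3.2 217. ] yaw 177.58 turn toolz -7.47 shift mm [-259.   237.9  -13. ] F [ 0.3  0.2 -0.2] w 84.7 t 47.9
```

Call:
apply_moves --pt "0 0 -0.02 -3.7 0" --pt "0 0 -0.02 -3.7 0" --pt "-0.029 0.0264 0 0 0" --pt "-0.029 0.0264 0 0 0" --pt "-0.029 0.0264 0 0 0" --pt "-0.029 0.0264 0 0 0" --pt "-0.029 0.0264 0 0 0" --pt "-0.029 0.0264 0 0 0" --pt "-0.029 0.0264 0 0 0" --pt "-0.029 0.0264 0 0 0" --pt "-0.027 0.0264 0 0 0" --pt "0 0 0 0 0"

```text
time: 49.05
ee_pos: [664.9, 265.0, 251.3]
tool_rot: [-3.142, -0.008, -3.052]
force: [0.2, -1.0, -1.6]
width: 0.1
```

Run:
```python
from h import *
togo(663,263,180,185.05)
s=snap('wrist','w32');t=snap('top'); crop(t,100,300,130,280,4,'t32'); crop(snap('scene'),280,430,180,320,5,'s32')
```

```text
ee [664.9 265.  251.3] yaw -174.89 turn toolz 0.06 shift mm [ 2.1 -1.8 71.3] F [ 0.2 -1.  -1.6] w 0.1 t 49.0
```

View pics/w32.png

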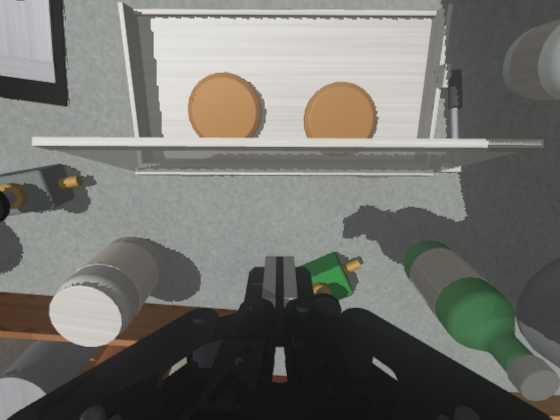

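View pics/s32.png

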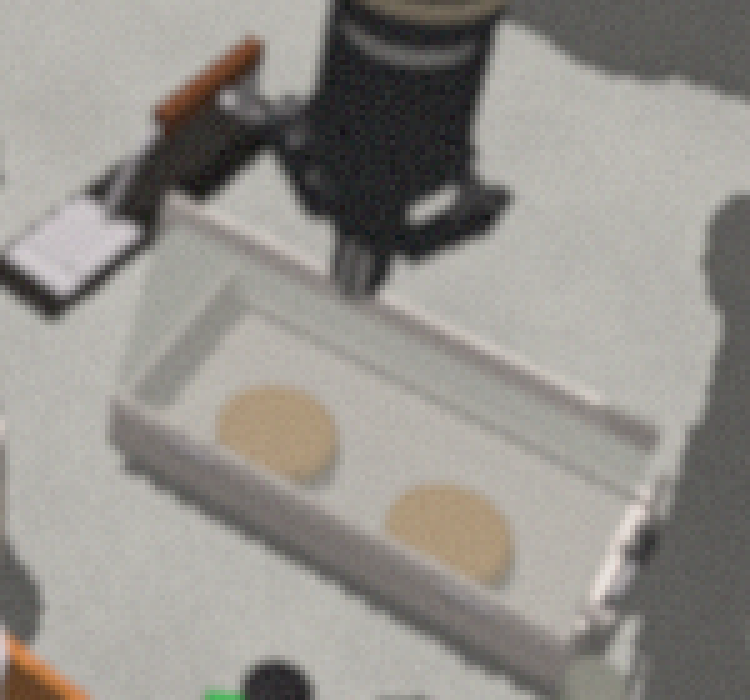

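Call:
apply_moves --pt "0 0 0.03 0 0" --pt "0 0 0.03 0 0" --pt "0 0 0.012 0 0" --pt "0 0 0 0 0" --pt "0.015 0 0 0 0" --pt "0.012 0 0 0 0" --pt "0 0 0 0 0"

```text
time: 49.9
ee_pos: [637.0, 260.0, 188.9]
tool_rot: [3.141, 0.003, -3.054]
force: [-0.4, -0.0, 1.1]
width: -0.3
```

Run:
```python
from h import *
togo(628.4,260,182.6,185.05)
crop(snap('scene'),280,430,180,320,5,'s33'); s=snap('wrist','w33')
```

```text
ee [637.  260.  188.9] yaw -175.01 turn toolz -0.06 shift mm [8.6 0.8 6.3] F [-0.4 -0.   1.1] w -0.3 t 49.9
```

View pics/w33.png

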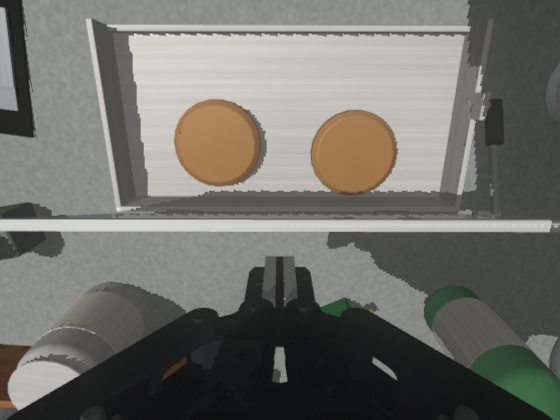

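Call:
apply_moves --pt "0.0085 0 0.0065 0 0" --pt "0.008 0 0.003 0 0" --pt "0.008 0 0.0035 0 0" --pt "0.007 0 0.0035 0 0" --pt "0.007 0 0.003 0 0" --pt "0 0 0 0 0"

```text
time: 50.6
ee_pos: [599.2, 256.5, 167.1]
tool_rot: [-3.141, 0.001, -3.055]
force: [1.9, -0.6, 3.4]
width: 0.0
```

Run:
```python
from h import *
togo(598.8,257.3,169.6,185.05)
crop(snap('scene'),280,430,180,320,5,'s34')
```

```text
ee [599.2 256.5 167.1] yaw -175.02 turn toolz -0.07 shift mm [ 0.3  0.8 -2.5] F [ 1.9 -0.6  3.4] w 0.0 t 50.6
```

View pics/s34.png

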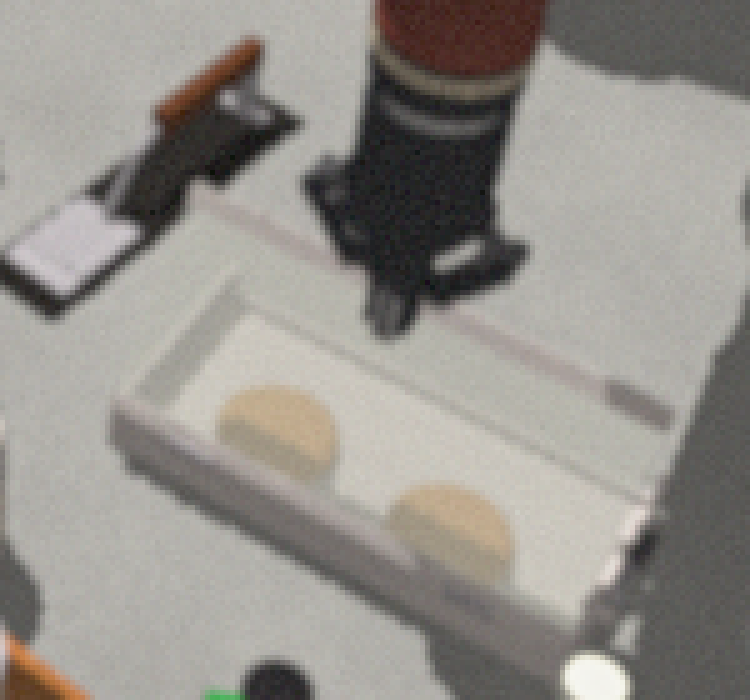

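The cover is moving with about 4 N. I'll keep following its arc down.

Call:
apply_moves --pt "0.01 0 0.007 0 0" --pt "0.01 0 0.008 0 0" --pt "0.009 0 0.009 0 0" --pt "0.008 0 0.01 0 0" --pt "0.007 0 0.011 0 0" --pt "0.006 0 0.011 0 0" --pt "0 0 0 0 0"

```text
time: 51.35
ee_pos: [547.9, 252.2, 109.1]
tool_rot: [-3.142, -0.003, -3.054]
force: [-0.1, 0.2, 2.2]
width: -0.5
```

Run:
```python
from h import *
togo(547.7,252.8,112.3,185.05)
crop(snap('scene'),280,430,180,320,5,'s35')
```

```text
ee [547.9 252.2 109.1] yaw -175.01 turn toolz -0.06 shift mm [ 0.1  0.7 -3.2] F [-0.1  0.2  2.2] w -0.5 t 51.4
```

View pics/s35.png

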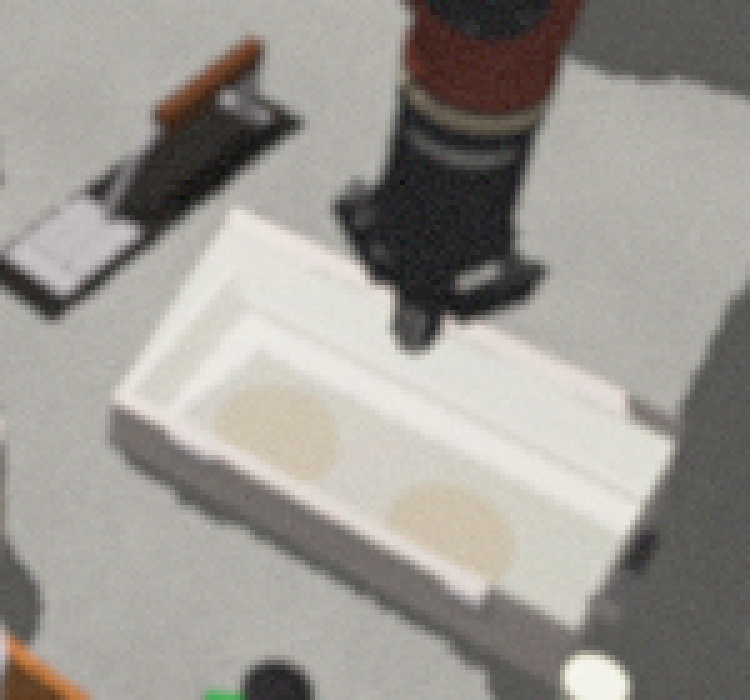

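Call:
apply_moves --pt "0.005 0 0.011 0 0" --pt "0.004 0 0.012 0 0" --pt "0.002 0 0.01 0 0" --pt "0.001 0 0.008 0 0" --pt "0 0 0.005 0 0" --pt "0 0 0 0 0" --pt "0 0 0 0 0"

```text
time: 52.1
ee_pos: [537.4, 251.3, 64.7]
tool_rot: [3.141, 0.0, -3.055]
force: [-0.6, 0.6, 0.5]
width: 0.2
```

Run:
```python
from h import *
togo(536,252,62,185.05)
crop(snap('scene'),280,430,180,320,5,'s36')
```

```text
ee [537.4 251.3  64.7] yaw -175.02 turn toolz -0.07 shift mm [1.3 0.9 2.7] F [-0.6  0.6  0.5] w 0.2 t 52.1
```

View pics/s36.png

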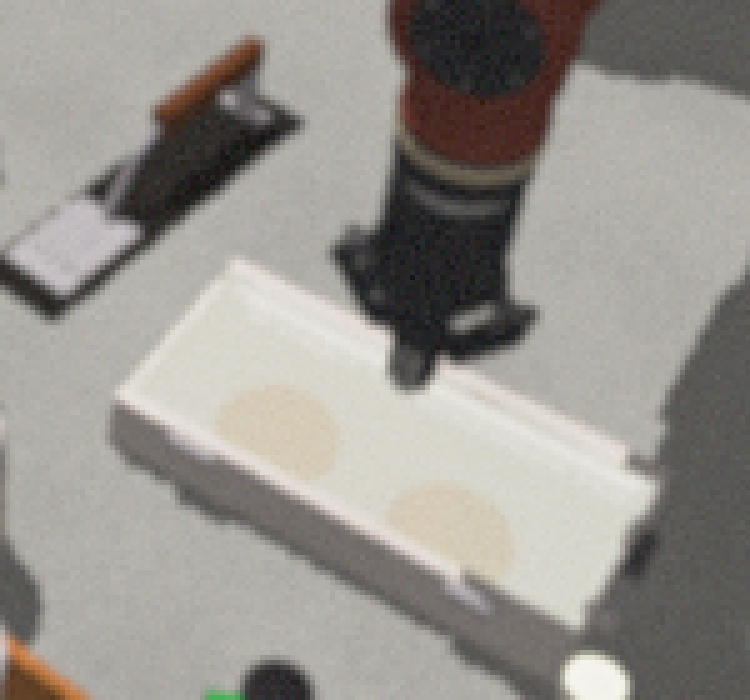

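It has snapped shut. A light press will confirm, then I'll back off.

Call:
apply_moves --pt "0 0 0.003 0 0" --pt "0 0 0.001 0 0" --pt "0 0 0 0 0" --pt "0 0 0 0 0"

```text
time: 52.55
ee_pos: [537.9, 251.4, 62.0]
tool_rot: [3.141, 0.002, -3.055]
force: [-2.6, -0.7, 8.7]
width: -0.4
```

Call:
apply_moves --pt "0 0 -0.02 0 0" --pt "0 0 -0.04 0 0" --pt "0 0 -0.05 0 0" --pt "0 0 -0.05 0 0" --pt "0.03 0.02 -0.04 0 0" --pt "0.03 0.02 0 0 0" --pt "0.03 0.03 0 0 0" --pt "0.03 0.03 0 0 0" --pt "0 0.03 0 0 0" --pt "0 0 0 0 0" --pt "0 0 0 0 0"

```text
time: 53.65
ee_pos: [408.4, 369.4, 257.8]
tool_rot: [-3.141, 0.0, -3.053]
force: [-0.2, -1.3, 0.2]
width: 0.0
```

Run:
```python
from h import *
togo(536,252,62,185.05)
snap('scene','s37');snap('top','t37')
```

```text
ee [408.4 369.4 257.8] yaw -174.94 turn toolz 0.01 shift mm [-116.7 -128.2  195.8] F [-0.2 -1.3  0.2] w 0.0 t 53.6
```

View pics/s37.png

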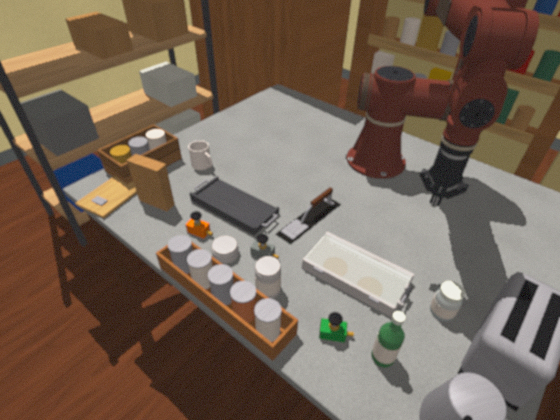

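View pics/t37.png

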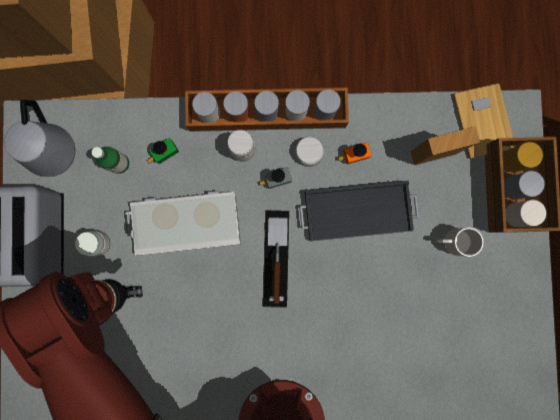

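Run:
```python
from h import *
t=snap('top'); crop(t,240,320,190,320,5,'t38'); print(bot.job_done())
```

```text
the job is handed in; nothing more can be done
None
```

View pics/t38.png

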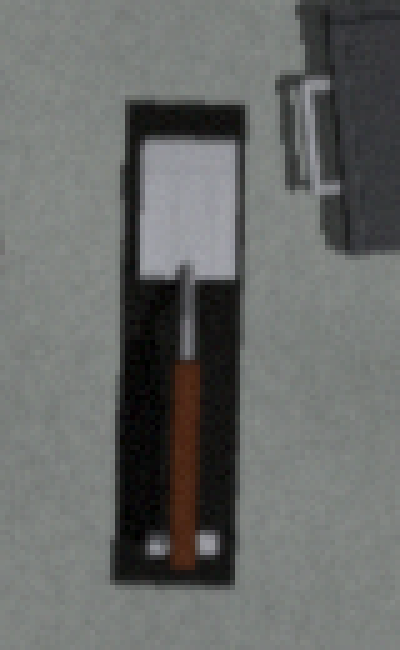

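I did the job in the order asked and handed it in at about 54 s. First I pressed the grey block's plunger down to its hard stop, with the tip at z 58 mm and 26 N on the wrist. Then I scooped both cakes (only two were there) against the plate's back wall and flicked each one off the blade into the tin. The spatula went back on its mat, and last I pressed the cover down until it snapped shut.

**Last checks:** In the final pictures the cover is shut and both cakes lie flat under it. When I pressed the shut cover, it resisted with 9 N at its expected shut height. The bake plate is empty, the spatula stands level on its mat within a few mm of where it was, and the cans, jar and mug look unmoved.

**What went wrong:** After the first flick, the two camera views showed the spatula had slipped about 10 mm in the grip and its tip had tilted up about 10 mm. I set it down on the mat to level it, took a fresh grip and carried on. The second flick caused no slip.

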